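# Unpack a boom stand: ease off the transit clips, fold out the legs

### The arm

A 7-joint arm with a two-finger parallel gripper is mounted at the origin on the work surface. World frame = base frame: x ahead of the robot, y to its left, z up, the work surface at z = 0. Lengths are in m, angles in rad, forces in N, time in s.
With the tool pointing down it reaches from about 0.4 to 0.85 m from the base axis. Payload 10.4 kg.
Tool frame: the origin (TCP) lies at the very end of the fingers, on their centre line; the grasp point (between the pads) lies 19 mm behind it; z points along the fingers, y is the line along which they close (so a half turn about z gives the same grasp; the last joint's range is limited). The gripper opens to 87 mm and grips with 3 to 60 N. Pads are 19 mm wide; open, the fingers measure 117 mm over their backs; the gripper's body (75 mm by 190 mm) begins 51 mm behind the grasp point.
Start: joints at [-1.25, 0.332, -0.065, 1.46, 0.022, 1.35, -0.088], TCP at [0.211, 0.588, 0.223] pointing down, gripper open.
Joint ranges: [-2.6, 2.6], [-0.5, 2.12], [-1.47, 1.34], [0.16, 2.42], [-1.27, 4.41], [0.06, 2.06], [-2.6, 2.6]. Speed limits (rad/s): [2.22, 2.22, 2.79, 2.79, 3.14, 3.14, 3.14].

### API

Orientations are given as a unit quaternion [x, y, z, w].
In Python, from bench import * gives the robot as it stands.
- The arm moves only by the tool step_arm, never from a script. Its arguments are lists of equal length, an entry for each row: "delta_pos": the shift along the world's x, y, z in units of 25 mm (1.0 is 25 mm), a list of three; "turn": the turn about the world's z in units of 0.12 rad (1.0 is 0.12 rad). In form: {"delta_pos": [[tx, ty, tz], ...], "turn": [turn, ...]}. A call has 1 to 12 rows; each row shifts and turns the commanded pose from where the row before left it; what a row does not reach is not made up. A row lasts 1/10 s, in which the tool goes at most 50 mm and 8.59 degrees, less where a joint would pass 70% of its speed; a pose out of reach is approached as far as the arm can. A call with a number of a shift or a turn outside -1 to 1 is refused whole. A call with a gripper value outside its range is refused whole. "grip" is the closure, from 0 (fully open) to 1 (shut), set as the call begins (left out, the last holds). The fingers move at their own pace and stop on an object; "newtons" is the grip in N (left out, the last holds). Time passes only in rows, so rows that do not move let the fingers close. It gives the time, the measured TCP pose, the force, the opening and the grip force at its end, in the units of the state.
- read_state(): the state, without advancing time (a new reading comes with each control period).
- camera(name): name is "side" or "top" or "wrist"; returns a dict with "image" (384x512x3 uint8, red, green, blue), "z_map" (384x512 float32, m along the optical axis (not along the pixel's ray), 0 where there is no reading), "mtx" (3x3 intrinsics, pixels), "view" (4x4, takes a point from world to camera coordinates). Camera axes: x right, y up, looking along -z (the intrinsics and any distortion apply to the point x, -y, -z); pixel columns grow to the right and rows downward; lengths in m; the calibration is good to about 2 mm. A picture is of the moment at which its call begins.
- close_job(): hands the job in; it is judged then, once.
The state is a dict: "time": time; "joint_positions": joint angles; "joint_vel": joint speeds; "joint_torque": joint torques, N m; "ee_pos": TCP position; "eef_rot": TCP orientation; "ft_force": force on the tool from outside, world axes, zero at the start; "torque": the same for the moment, N m; "width": finger opening in m; "grip_force": force on a finger pad.
Only numpy, scipy, OpenCV 4.12 (cv2) and the standard library are available. Lean on these libraries where they do the work, as an engineer would, in place of code of your own. Each camera call takes 0.05 s, during which the arm holds its last target. There are 200 camera calls.

### The job

Get the folded boom stand ready for use: with the orange wedge, pushed in along the rod under each red transit clip's crown, ease every clip off the leg rods (leave your fingers off a clip until the wedge has freed it), and put all the clips in the blue parts tray. Set the wedge back on the rubber mat, and swing both legs fully out until each clicks home against its end stop. Leave the tape roll, control box and objective where they are, and let go of everything.

Things in the scene. Friction and masses are not known exactly. Their poses are not given: they have to be found in the camera images.
- stand: fixed folding boom stand base: grey plate 14 mm thick, 205 mm wide, from x -106 to +59 mm; pole socket 42 mm dia, 54 mm high, at x -20. Two legs, 16 mm steel rods with axes 28.5 mm above the table, lie folded along x over its edges at y +75 (left) and -75 mm (right). Origin: on the table, midway between the four clip seats; x points from the hinges (robot's side) to the feet, y left, z up
- left_leg (a joint): left leg, swings level: rad, 0 = folded along the stand's +x, grows as it swings out to the left (+y); stop at 1.571, square to the stand. A spring ball resists from about 1.05 rad and snaps past at about 1.31 (1 to 2 N at the knob), then holds the leg at the stop; short of it the leg springs back. Elsewhere friction (0.5 N at the knob) holds it. A clip that is home locks the leg
- right_leg (a joint): right leg, swings level: rad, 0 = folded along the stand's +x, grows as it swings out to the right (-y); stop at 1.571, square to the stand. A spring ball resists from about 1.05 rad and snaps past at about 1.31 (1 to 2 N at the knob), then holds the leg at the stop; short of it the leg springs back. Elsewhere friction (0.5 N at the knob) holds it. A clip that is home locks the leg
- left_hinge (a point): point on the left leg's vertical hinge axis, at the height of the rod's axis; the leg's root is a disc 28 mm in diameter, no higher than the rod's top (36.5 mm above the table)
- right_hinge (a point): the same for the right leg
- left_knob (a point): centre of the black levelling knob, an upright cylinder 22 mm dia x 24 mm on the left leg's free end, 170 mm from the hinge axis, 52.5 mm above the table; moves with the leg. Under it a boss of the same diameter reaches down to 18 mm
- right_knob (a point): the same for the right leg
- seat_left_inner (a point): fixed point on the stand: left hinge-side clip seat, on the folded rod's axis, 43 mm from the hinge axis. The rod's top is bare; 5 mm cross pins stick out 3 mm from its flanks 10.5 mm before and after the seat and keep the clip from sliding along. Rails 5 mm high on the plate, 16 mm either side of the axis, pocket the clip's feet
- seat_left_outer (a point): fixed point on the stand: left foot-side clip seat, on the folded rod's axis, 113 mm from the hinge axis. Pins and rails as at seat_left_inner
- seat_right_inner (a point): fixed point on the stand: right hinge-side clip seat, on the folded rod's axis, 43 mm from the hinge axis. Pins and rails as at seat_left_inner
- seat_right_outer (a point): fixed point on the stand: right foot-side clip seat, on the folded rod's axis, 113 mm from the hinge axis. Pins and rails as at seat_left_inner
- clip_a: red spring clip home on seat_left_inner, or absent (None). Saddle open downwards, x along the rod, origin at the bore's centre (on the rod's axis when home), z up. Crown 14 (x) x 24 (y) x 4 mm, underside 12 mm above the origin, a turned-up lip at each end (28 mm over both, mouth 17 mm above the origin). Two sprung jaws 24 mm apart outside, 19 inside, waist 12 mm at z -7, feet at z -15. 38 g
- clip_b: like clip_a, home on seat_left_outer, or absent. How a clip comes off: the wedge's tip goes along the rod's top into the 4 mm gap under the crown (about 5 N, up to 13); with its full thickness under the crown (tip 38 to 42 mm past the clip's centre) the clip is 11 mm up, springs loose, and perches askew on the rod or tips over beside it. Clear it away before going for one behind it
- clip_c: like clip_a, home on seat_right_inner, or absent. A clip that is loose can be picked up by its crown: across the jaws (24 mm, along its y) or over the lips (28 mm, along its x), whichever is level
- clip_d: like clip_a, home on seat_right_outer, or absent
- wedge: loose orange nylon pry wedge, 90 g, upright on the mat. Handle 32 (x) x 30 (y) x 36 mm tall; from its front a blade 11 mm wide runs along +x, its flat underside level with the handle's: 15 mm thick up to 46 mm from the origin, then sloping down to a 2 mm edge at the tip, 76 mm from the origin. Origin: centre of the handle's underside; z up
- mat: dark rubber mat, fixed, 140 (x) x 100 (y) x 1.5 mm; origin: centre of its underside. Left or right of the stand
- tray: loose blue plastic parts tray, 150 (x) x 120 (y) x 20 mm, walls 3 mm and floor about 3 mm, 0.45 kg; origin: centre of its underside. On the other side of the stand from the mat
- tape_roll: bystander: red roll of tape lying flat, 90 mm in diameter, 25 mm tall; origin: centre of underside
- control_box: bystander: white microscope control box 75 x 110 x 30 mm; origin: centre of underside
- objective: bystander: upright steel microscope objective, 32 mm in diameter, 46 mm tall; origin: centre of underside
Not all that is in view belongs to the job. What is meant by the tray is not turquoise, and is the smaller of those in its own colour.

How it is judged:
On the way, in this order (a step that is already met when the one before it is completed fails the run):
1. every clip has been eased off its seat on the rods (distance between clip_a and seat_left_inner above 0.01 m and distance between clip_b and seat_left_outer above 0.01 m and distance between clip_c and seat_right_inner above 0.01 m and distance between clip_d and seat_right_outer above 0.01 m), for 0.2 s.
2. every clip lies in the parts tray (x of clip_a in the frame of tray between -0.072 and 0.072 m and y of clip_a in the frame of tray between -0.057 and 0.057 m and z of clip_a in the frame of tray between 0 and 0.045 m and x of clip_b in the frame of tray between -0.072 and 0.072 m and y of clip_b in the frame of tray between -0.057 and 0.057 m and z of clip_b in the frame of tray between 0 and 0.045 m and x of clip_c in the frame of tray between -0.072 and 0.072 m and y of clip_c in the frame of tray between -0.057 and 0.057 m and z of clip_c in the frame of tray between 0 and 0.045 m and x of clip_d in the frame of tray between -0.072 and 0.072 m and y of clip_d in the frame of tray between -0.057 and 0.057 m and z of clip_d in the frame of tray between 0 and 0.045 m), for 0.2 s.
At the end, for the whole second after the job is handed in: Every clip present lies inside the parts tray (wherever that stands), the wedge stands or lies with its handle on the mat (handle's centre within the mat's edges), both legs are past their detents (over 1.5 rad, stop at 1.571), and all is released and at rest (all of step 2 and x of wedge in the frame of mat between -0.07 and 0.07 m and y of wedge in the frame of mat between -0.05 and 0.05 m and z of wedge in the frame of mat below 0.03 m and value of joint each of left_leg, right_leg above 1.5 rad and linear speed of each of wedge, clip_a, clip_b, clip_c, clip_d below 0.03 m/s); the robot touches nothing.
It fails at once if the robot touches, pulls or knocks (over 2 N) a clip that is still snapped home on its rod, instead of easing it off with the wedge ((contact force between any of the fingers, the arm and clip_a above 2 N and distance between clip_a and seat_left_inner below 0.005 m) or (contact force between any of the fingers, the arm and clip_b above 2 N and distance between clip_b and seat_left_outer below 0.005 m) or (contact force between any of the fingers, the arm and clip_c above 2 N and distance between clip_c and seat_right_inner below 0.005 m) or (contact force between any of the fingers, the arm and clip_d above 2 N and distance between clip_d and seat_right_outer below 0.005 m)).
It fails at once if the tape roll, the control box or the microscope objective is shoved more than 30 mm (distance of any of tape_roll, control_box, objective from where it was at the start of the episode above 0.03 m).
It fails at once if a clip or the wedge is dropped off the table (height (world z) of any of wedge, clip_a, clip_b, clip_c, clip_d below -0.05 m).
Of clip_a, clip_b, clip_c, clip_d only 2 to 3 are there at a start; the rules pass over those that are not, and their reading is None.
At some moment in a run one of wedge, tray may be knocked a few centimetres aside while the robot is not near it.
It also fails if it takes over 210 s, if anything falls off the work surface, if the arm or the gripper's body presses on something with over 40 N, if the wrist force passes 120 N, or if a joint passes its speed limit or range.

## Working session

There is one attempt and no reset: what is moved stays moved. The work goes in short steps, Python scripts to look and compute and a tool call to move; the robot and the scene stay as the last step left them, time stands still between calls to the robot, and variables do not carry over. Pictures are saved under pics/ and viewed, at most 14 in all, crops included, and the job is handed in when it is done.

Besides the shell and the picture viewer there is one more tool, called after "Call:" as name(argument=value, ...), one argument or row to a line, values as JSON. step_arm: Moves the arm, as the interface text tells. Shifts and turns lie within -1 to 1; 1 stands for 25 mm of shift or 0.12 rad of turn. Its arguments: {"type":"object","properties":{"delta_pos":{"type":"array"},"turn":{"type":"array"},"grip":{"type":"number"},"newtons":{"type":"number"}},"required":["delta_pos","turn"]}

```bash
ls; mkdir -p pics; cat > h.py <<'E'
from bench import *
import numpy as np, cv2
def snap(n):
    c=camera(n); np.savez('last_'+n+'.npz',**{k:np.asarray(v) for k,v in c.items()}); return c
def cloud(c):
    # world xyz per pixel from depth
    z=np.asarray(c['z_map']); K=np.asarray(c['mtx']); V=np.asarray(c['view'])
    v,u=np.mgrid[:z.shape[0],:z.shape[1]]
    x=(u-K[0,2])/K[0,0]*z; y=-(v-K[1,2])/K[1,1]*z
    P=np.stack([x,y,-z,np.ones_like(z)],-1)@np.linalg.inv(V).T
    return P[...,:3]
def save(c,p,crop=None,s=1):
    im=cv2.cvtColor(np.asarray(c['image']),cv2.COLOR_RGB2BGR)
    if crop: a,b,d,e=crop; im=im[a:b,d:e]
    cv2.imwrite('pics/'+p,cv2.resize(im,None,fx=s,fy=s,interpolation=cv2.INTER_CUBIC))
E
python3 - <<'E'
from h import *
c=snap('top'); save(c,'top0.png',s=1.5); print(c['mtx'],c['view'],read_state())
c=snap('side'); save(c,'side0.png',s=1.5)
E
```

```text
pics
[[417.81624076   0.         254.77757108]
 [  0.         417.81624076 185.74035301]
 [  0.           0.           1.        ]] [[-0.00361904 -0.99995308 -0.00898506 -0.07603043]
 [ 0.98377873 -0.0051717   0.17931164 -0.54317459]
 [-0.1793497  -0.00819037  0.98375129 -1.33201749]
 [ 0.          0.          0.          1.        ]] {'time': 0.05, 'joint_positions': array([-1.24958601,  0.33285319, -0.06471784,  1.46092983,  0.02161138,
        1.34990109, -0.08850165]), 'joint_vel': array([-1.26018057e-03, -2.00496020e-03,  3.37050362e-04, -1.51959901e-03,
       -8.45001269e-05, -2.85696100e-04, -4.61345996e-04]), 'joint_torque': array([ 2.02865172e-03, -6.25161195e+01,  2.49591650e-02, -3.91130376e+01,
       -6.14658161e-02,  3.67428793e-02,  4.53082180e-05]), 'ee_pos': array([0.21054295, 0.58806307, 0.22177114]), 'eef_rot': array([ 1.71040745e-01,  9.85263709e-01, -6.92540264e-04, -8.45851034e-05]), 'ft_force': array([ 0.00671533, -0.28989121, -0.24398709]), 'torque': array([ 0.05822774, -0.0305367 , -0.01675166]), 'grip_force': 0.0, 'width': 0.08703038436141151}
```

View pics/top0.png

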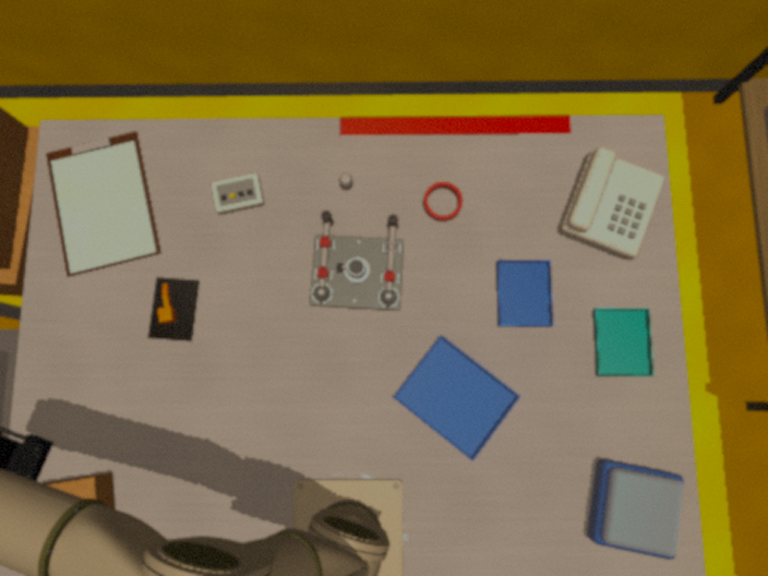

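View pics/side0.png

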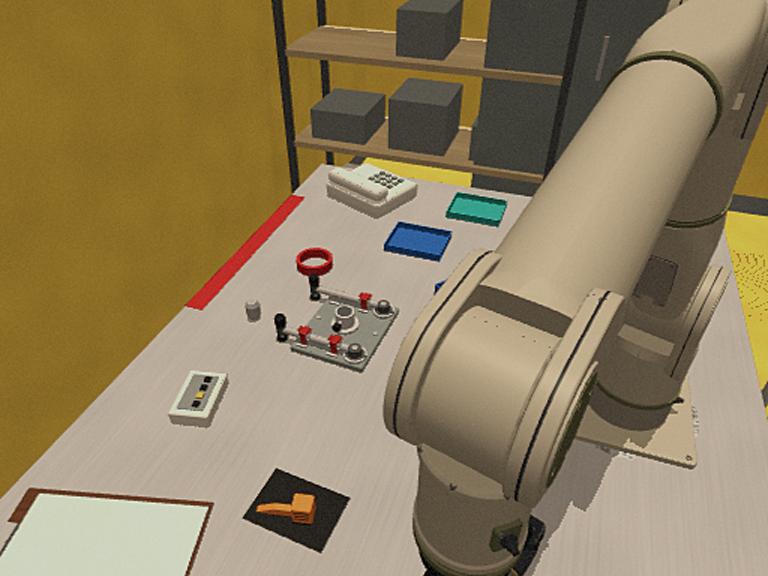

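The top view shows the stand at about (357,270), with clips at a (323,272), b (326,242) and c (389,276); d is absent. The mat and wedge are at left (172,308). The small blue tray is at right (524,293); the bigger blue one is a decoy. The side view agrees.

```bash
cat >> h.py <<'E'
def load(n): return dict(np.load('last_'+n+'.npz'))
def hsv(c): return cv2.cvtColor(np.asarray(c['image']),cv2.COLOR_RGB2HSV)
COL={'red':lambda h:((h[...,0]<6)|(h[...,0]>172))&(h[...,1]>170)&(h[...,2]>70),
 'orange':lambda h:(h[...,0]>=8)&(h[...,0]<19)&(h[...,1]>170)&(h[...,2]>100),
 'blue':lambda h:(h[...,0]>103)&(h[...,0]<125)&(h[...,1]>120)&(h[...,2]>60),
 'black':lambda h:h[...,2]<45}
def ray(c,uv,zp):
    K=np.asarray(c['mtx']);V=np.linalg.inv(np.asarray(c['view']))
    d=V[:3,:3]@np.array([(uv[0]-K[0,2])/K[0,0],-(uv[1]-K[1,2])/K[1,1],-1]); o=V[:3,3]
    return o+d*(zp-o[2])/d[2]
def blobs(c,col,amin=12):
    m=COL[col](hsv(c)).astype(np.uint8); n,l,s,ce=cv2.connectedComponentsWithStats(m,connectivity=8)
    P=cloud(c); out=[]
    for i in range(1,n):
        if s[i,4]<amin: continue
        p=P[l==i]; p=p[np.isfinite(p).all(1)]
        out.append((col,s[i,4],ce[i].round(1),np.median(p,0).round(4),np.percentile(p[:,2],95).round(4),l==i))
    return out
E
python3 - <<'E'
from h import *
c=load('top')
for col in COL:
    for b in blobs(c,col):
        if 0.2<b[3][0]<1 and abs(b[3][1])<.6:
            cn=cv2.findContours(b[5].astype(np.uint8),0,2)[0][0]; r=cv2.minAreaRect(cn)
            zp=max(min(b[3][2],.06),0)
            print(b[:5],[ray(c,q,zp)[:2].round(3).tolist() for q in cv2.boxPoints(r)])
E
```

```text
('red', np.int32(1475), array([307.2,  83.5]), array([ 9.225e-01, -2.702e-01, -3.000e-04]), np.float64(0.0048)) [[0.942, 0.021], [0.944, -0.525], [0.904, -0.523], [0.902, 0.02]]
('red', np.int32(121), array([295.3, 133. ]), array([ 0.7331, -0.22  ,  0.0238]), np.float64(0.0295)) [[0.771, -0.177], [0.77, -0.26], [0.688, -0.257], [0.689, -0.175]]
('red', np.int32(28), array([216.3, 160.9]), array([0.6285, 0.0516, 0.0432]), np.float64(0.0481)) [[0.639, 0.058], [0.639, 0.042], [0.622, 0.041], [0.622, 0.058]]
('red', np.int32(23), array([215. , 181.2]), array([0.5604, 0.0539, 0.0432]), np.float64(0.048)) [[0.567, 0.061], [0.567, 0.047], [0.554, 0.047], [0.554, 0.061]]
('red', np.int32(27), array([259.4, 183.7]), array([ 0.5502, -0.0925,  0.0435]), np.float64(0.0482)) [[0.55, -0.082], [0.561, -0.094], [0.55, -0.106], [0.538, -0.094]]
('orange', np.int32(164), array([301.7,  77.7]), array([ 9.452e-01, -2.466e-01, -3.000e-04]), np.float64(0.0063)) [[0.946, 0.02], [0.948, -0.525], [0.943, -0.525], [0.941, 0.02]]
('orange', np.int32(74), array([110.6, 200.6]), array([0.5104, 0.4108, 0.0139]), np.float64(0.0367)) [[0.455, 0.422], [0.541, 0.42], [0.539, 0.39], [0.453, 0.392]]
('orange', np.int32(19), array([106.4, 207.1]), array([0.4762, 0.4148, 0.0355]), np.float64(0.0402)) [[0.467, 0.425], [0.493, 0.412], [0.487, 0.402], [0.461, 0.415]]
('blue', np.int32(1410), array([349.1, 195.5]), array([ 0.5167, -0.398 ,  0.0028]), np.float64(0.0096)) [[0.587, -0.341], [0.59, -0.457], [0.446, -0.454], [0.443, -0.34]]
('blue', np.int32(3208), array([303.5, 264.4]), array([ 0.2876, -0.2375,  0.0038]), np.float64(0.0088)) [[0.288, -0.102], [0.419, -0.209], [0.285, -0.375], [0.159, -0.267]]
('black', np.int32(595), array([116.6, 208.8]), array([0.4667, 0.3854, 0.    ]), np.float64(0.0055)) [[0.424, 0.446], [0.553, 0.444], [0.546, 0.35], [0.417, 0.354]]
```

Call:
step_arm(
  delta_pos=[
    [1,-0.6,0],
    [1,-0.6,0],
    [1,-0.6,0],
    [1,-0.6,0],
    [1,-0.6,0],
    [1,-0.6,0],
    [1,-0.6,0],
    [1,-0.6,0],
    [1,-0.6,0],
    [1,-0.6,0],
    [0.5,-0.6,0],
    [0,0,0],
  ],
  turn=[0.25,0.25,0.25,0.25,0.25,0.25,0.25,0.25,0.25,0.25,0.25,0.12],
)

```text
time: 1.3
ee_pos: [0.4758, 0.4202, 0.2221]
eef_rot: [0.002, 1.0, -0.001, 0.0]
ft_force: [-0.3, -0.2, 0.4]
width: 0.0872
grip_force: 0.0
```

```bash
python3 - <<'E'
from h import *
c=snap('wrist'); save(c,'w0.png',s=1.5); s=read_state(); print(s['time'],s['ee_pos'],s['eef_rot'],c['view'])
for b in blobs(c,'orange',40)+blobs(c,'black',500): print(b[:5])
E
```

```text
1.35 [0.47398345 0.42221242 0.22211041] [ 2.85819390e-04  9.99999866e-01 -3.96098743e-04 -1.73111610e-04] [[ 0.00350076  0.99998898 -0.00312762 -0.42174512]
 [-0.95587772  0.00242758 -0.29375482  0.4900652 ]
 [-0.293744    0.00401799  0.95587568 -0.25478911]
 [ 0.          0.          0.          1.        ]]
('orange', np.int32(952), array([247.9, 173.6]), array([0.4768, 0.4114, 0.0383]), np.float64(0.0403))
('orange', np.int32(69), array([ 99.2, 286.2]), array([0.448 , 0.3734, 0.3148]), np.float64(0.3156))
('black', np.int32(40237), array([208.7, 337.1]), array([0.4505, 0.4014, 0.3332]), np.float64(0.3421))
('black', np.int32(4111), array([447.7, 281.2]), array([0.4484, 0.4818, 0.3144]), np.float64(0.3181))
```

View pics/w0.png

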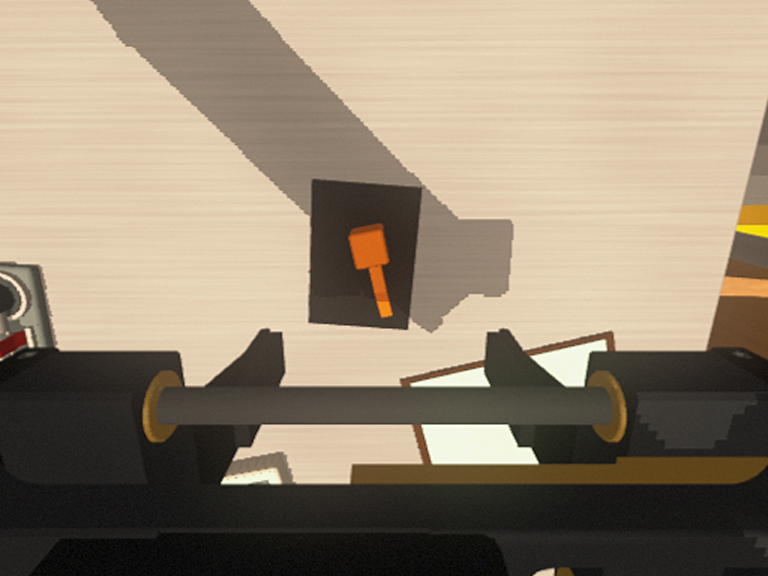

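The wrist view shows the wedge upright on the mat, with the handle at about (369,246) and the blade tip at (386,316).

```bash
cat >> h.py <<'E'
def wedge(c):
    m=COL['orange'](hsv(c)); P=cloud(c); s=(P[...,2]>.005)&(P[...,2]<.12)&m
    p=P[s]; top=p[p[:,2]>np.percentile(p[:,2],99)-.006]; zt=np.median(top[:,2])
    (cx,cy),wh,ang=cv2.minAreaRect((top[:,:2]*1000).astype(np.float32))
    bl=p[(p[:,2]<zt-.014)&(np.hypot(p[:,0]-cx/1000,p[:,1]-cy/1000)>.025)]
    d=bl[:,:2].mean(0)-np.array([cx,cy])/1000
    # blade line fit
    vx,vy,_,_=cv2.fitLine(bl[:,:2].astype(np.float32),2,0,.01,.01).ravel()
    return dict(c=(cx,cy),wh=wh,ang=ang,zt=zt,yaw=np.arctan2(d[1],d[0]),yawline=np.arctan(vy/vx),reach=np.hypot(*(bl[:,:2]-[cx/1000,cy/1000]).T).max(),n=len(bl))
E
python3 - <<'E'
from h import *
print(wedge(load('wrist')))
E
```

```text
{'c': (471.0725402832031, 406.4245300292969), 'wh': (31.866605758666992, 29.480680465698242), 'ang': 11.767523765563965, 'zt': np.float64(0.03926524843435447), 'yaw': np.float64(0.20582337836862255), 'yawline': np.float32(0.22622564), 'reach': np.float64(0.2534169160021207), 'n': 253}
```

Call:
step_arm(
  delta_pos=[
    [-0.12,-0.64,-0.5],
    [0,0,-1],
    [0,0,-1],
    [0,0,-1],
    [0,0,-1],
    [0,0,-1],
    [0,0,-1],
    [0,0,-1],
    [0,0,-0.5],
    [0,0,-0.48],
    [0,0,0],
    [0,0,0],
  ],
  turn=[0.85,0.86,0,0,0,0,0,0,0,0,0,0],
)

```text
time: 2.55
ee_pos: [0.4703, 0.408, 0.0113]
eef_rot: [-0.103, 0.995, 0.0, 0.0]
ft_force: [0.3, 0.0, 0.7]
width: 0.0867
grip_force: 0.0
```

Call:
step_arm(
  delta_pos=[
    [0,0,0],
    [0,0,0],
    [0,0,0],
    [0,0,0],
    [0,0,0],
    [0,0,0],
  ],
  turn=[0,0,0,0,0,0],
  grip=1,
  newtons=45,
)

```text
time: 3.15
ee_pos: [0.4702, 0.4075, 0.0106]
eef_rot: [-0.103, 0.995, 0.0, -0.0]
ft_force: [-0.5, -0.4, -0.7]
width: 0.0471
grip_force: 0.0
```

Call:
step_arm(
  delta_pos=[
    [0,0,0],
    [0,0,0],
    [0,0,0],
    [0,0,0],
  ],
  turn=[0,0,0,0],
)

```text
time: 3.55
ee_pos: [0.4701, 0.4074, 0.0105]
eef_rot: [-0.103, 0.995, 0.0, -0.0]
ft_force: [0.2, -0.0, 0.1]
width: 0.0299
grip_force: 45.0
```

Call:
step_arm(
  delta_pos=[
    [0,0,0.5],
    [0,0,1],
    [0,0,1],
    [0,0,1],
    [0,0,1],
    [0,0,0.5],
    [0,0,0],
  ],
  turn=[0,0,0,0,0,0,0],
)

```text
time: 4.25
ee_pos: [0.471, 0.4082, 0.1379]
eef_rot: [-0.103, 0.995, 0.001, 0.001]
ft_force: [0.3, 0.7, -1.2]
width: 0.0297
grip_force: 45.0
```

Call:
step_arm(
  delta_pos=[
    [0.4,-0.96,0.2],
    [0.4,-0.96,0.2],
    [0.4,-0.96,0.2],
    [0.4,-0.96,0.2],
    [0.4,-0.96,0.2],
    [0.4,-0.96,0.2],
    [0.4,-0.96,0.2],
    [0.4,-0.96,0.2],
    [0.4,-0.96,0.2],
    [0.4,-0.96,0.2],
    [0.4,-0.96,0.2],
    [0.4,-0.96,0.2],
  ],
  turn=[-0.17,-0.17,-0.17,-0.17,-0.17,-0.17,-0.17,-0.17,-0.16,-0.16,-0.16,-0.16],
)

```text
time: 5.45
ee_pos: [0.5908, 0.1174, 0.196]
eef_rot: [0.018, 1.0, 0.0, 0.0]
ft_force: [0.6, 0.1, -1.3]
width: 0.0297
grip_force: 45.0
```

Call:
step_arm(
  delta_pos=[
    [0.5,-0.96,0],
    [0.5,-0.96,0],
    [0.5,-0.96,0],
    [0.5,-0.96,0],
    [0.4,-0.9,0],
    [0,0,0],
    [0,0,0],
  ],
  turn=[0,0,0,0,0,0,0],
)

```text
time: 6.15
ee_pos: [0.6502, -0.0003, 0.1954]
eef_rot: [0.018, 1.0, -0.0, -0.0]
ft_force: [-0.5, 1.3, -0.9]
width: 0.0296
grip_force: 45.0
```

```bash
python3 - <<'E'
from h import *
c=snap('wrist'); save(c,'w1.png',s=1.5); s=read_state(); print(s['time'],s['ee_pos'],s['eef_rot'])
for b in blobs(c,'red',40):
    P=cloud(c)[b[5]]; t=P[P[:,2]>.035]
    print(b[:5], cv2.minAreaRect((t[:,:2]*1000).astype(np.float32)) if len(t) else '')
E
```

```text
6.2 [0.65005761 0.00094615 0.19545086] [ 1.71436913e-02  9.99852977e-01  2.44796958e-04 -2.41435401e-04]
('red', np.int32(454), array([167.8,  90.3]), array([ 0.552 , -0.091 ,  0.0465]), np.float64(0.0489)) ((552.0971069335938, -91.18881225585938), (23.11650848388672, 25.976316452026367), 86.80733489990234)
('red', np.int32(442), array([306.8,  94.5]), array([0.5617, 0.058 , 0.0464]), np.float64(0.0491)) ((561.0021362304688, 36.54158401489258), (65.6807632446289, 25.387893676757812), 87.65911102294922)
('red', np.int32(368), array([301.9, 158.7]), array([0.6316, 0.0537, 0.0464]), np.float64(0.0487)) ((604.1952514648438, 36.59484100341797), (93.80398559570312, 24.473962783813477), 32.25569152832031)
('red', np.int32(876), array([ 88.3, 229.8]), array([ 0.7159, -0.2373,  0.0268]), np.float64(0.0282)) ((593.4976196289062, -26.708465576171875), (1.666304588317871, 76.56219482421875), 37.11115264892578)
```

View pics/w1.png

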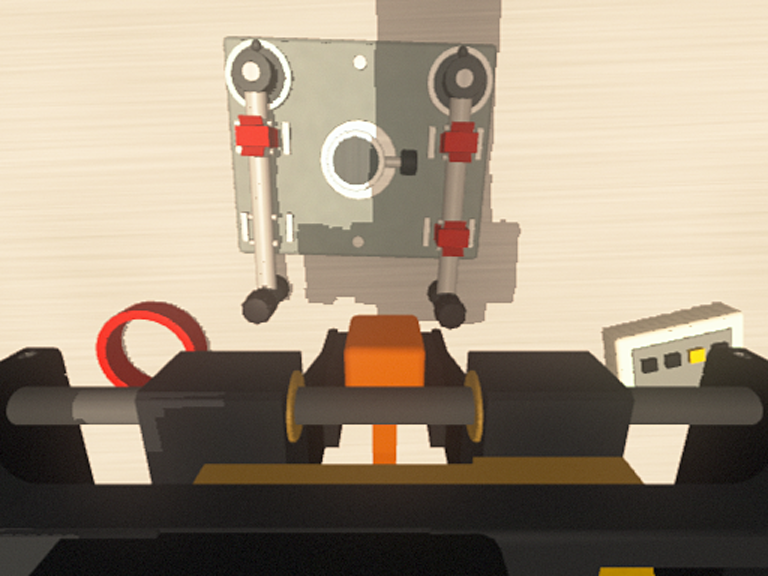

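The wrist view shows the stand with clips a (459,142), b (453,238) and c (256,135), yaw about -0.06. The wedge is held straight.

Call:
step_arm(
  delta_pos=[
    [-0.94,0.31,0],
    [-0.94,0.31,0],
    [-0.94,0.31,0],
    [-0.94,0.31,0],
    [-0.94,0.31,0],
    [-0.94,0.32,0],
    [-0.94,0.32,-0.5],
    [-0.94,0.33,-1],
    [0,0,-1],
    [0,0,-1],
    [0,0,-1],
    [0,0,-1],
  ],
  turn=[-0.22,0,0,0,0,0,0,0,0,0,0,0],
)

```text
time: 7.4
ee_pos: [0.4619, 0.065, 0.0575]
eef_rot: [0.029, 1.0, 0.0, 0.0]
ft_force: [1.0, 0.6, -1.4]
width: 0.0297
grip_force: 45.0
```

Call:
step_arm(
  delta_pos=[
    [0,0,-0.2],
    [0,0,0],
    [0,0,0],
  ],
  turn=[0,0,0],
)

```text
time: 7.7
ee_pos: [0.4629, 0.0644, 0.0543]
eef_rot: [0.03, 1.0, 0.0, 0.001]
ft_force: [0.4, -0.4, -1.4]
width: 0.0299
grip_force: 45.0
```

```bash
python3 - <<'E'
from h import *
c=snap('side'); save(c,'s1.png',(180,290,170,330),s=4.5); s=read_state(); print(s['time'],s['ee_pos'],s['eef_rot'],s['ft_force'])
c=snap('wrist'); print(wedge(c))
E
```

```text
7.75 [0.46304558 0.0643971  0.05443733] [3.00671912e-02 9.99547312e-01 4.20882999e-04 9.79174371e-04] [-0.57056015 -0.78371768 -0.68208245]
{'c': (455.71453857421875, 65.42774963378906), 'wh': (30.139137268066406, 17.03592872619629), 'ang': 84.51034545898438, 'zt': np.float64(0.08310778082888853), 'yaw': np.float64(-0.05972317119672934), 'yawline': np.float32(0.05392027), 'reach': np.float64(0.07374897475222736), 'n': 428}
```

View pics/s1.png

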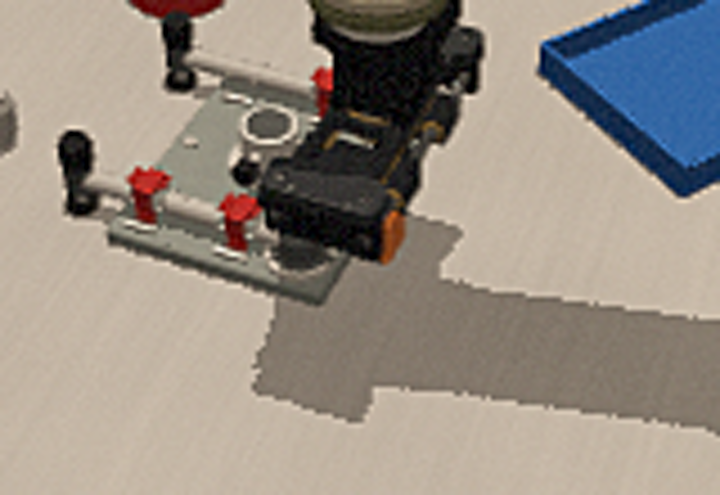

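The side view shows the wedge in the gripper behind clip a at (238,215), in line with the left rod.

Call:
step_arm(
  delta_pos=[
    [0,0,-0.15],
    [0,0,-0.13],
    [0,0,0],
    [0,0,0],
  ],
  turn=[0,0,0,0],
)

```text
time: 8.2
ee_pos: [0.462, 0.0639, 0.046]
eef_rot: [0.03, 1.0, -0.0, -0.0]
ft_force: [-0.3, 1.2, -0.6]
width: 0.0298
grip_force: 45.0
```

Call:
step_arm(
  delta_pos=[
    [0,0,-0.06],
    [0,0,0],
    [0,0,0],
  ],
  turn=[0,0,0],
)

```text
time: 8.5
ee_pos: [0.4628, 0.0641, 0.0451]
eef_rot: [0.03, 1.0, 0.0, 0.001]
ft_force: [-0.4, -0.1, 5.1]
width: 0.0302
grip_force: 45.0
```

Call:
step_arm(
  delta_pos=[
    [0,0,0.02],
    [0.3,-0.018,0],
    [0.3,-0.018,0],
    [0.3,-0.018,0],
    [0.3,-0.018,0],
    [0,0,0],
  ],
  turn=[0,0,0,0,0,0],
)

```text
time: 9.1
ee_pos: [0.4939, 0.0621, 0.0454]
eef_rot: [0.03, 1.0, 0.0, 0.001]
ft_force: [1.2, -0.4, 4.4]
width: 0.0297
grip_force: 45.0
```

Call:
step_arm(
  delta_pos=[
    [0.25,-0.015,0],
    [0.25,-0.015,0],
    [0.25,-0.015,0],
    [0.25,-0.015,0],
    [0.25,-0.015,0],
    [0.12,0,0],
    [0,0,0],
    [0,0,0],
  ],
  turn=[0,0,0,0,0,0,0,0],
)

```text
time: 9.9
ee_pos: [0.5276, 0.0603, 0.0454]
eef_rot: [0.03, 1.0, 0.0, 0.001]
ft_force: [0.3, 1.1, 5.6]
width: 0.0299
grip_force: 45.0
```

```bash
python3 - <<'E'
from h import *
c=snap('side'); save(c,'s2.png',(180,290,170,330),s=4.5); s=read_state(); print(s['time'],s['ee_pos'],s['ft_force'])
for b in blobs(c,'red',8): print(b[:5])
E
```

```text
9.95 [0.52760725 0.06024451 0.04543251] [1.0686846  0.22682179 5.72600297]
('red', np.int32(886), array([161.8, 169.1]), array([ 0.9275, -0.1955,  0.0016]), np.float64(0.0045))
('red', np.int32(208), array([206.5, 174.2]), array([ 0.7435, -0.1913,  0.0184]), np.float64(0.0271))
('red', np.int32(51), array([201.9, 221.9]), array([0.6333, 0.0609, 0.0438]), np.float64(0.0472))
```

View pics/s2.png

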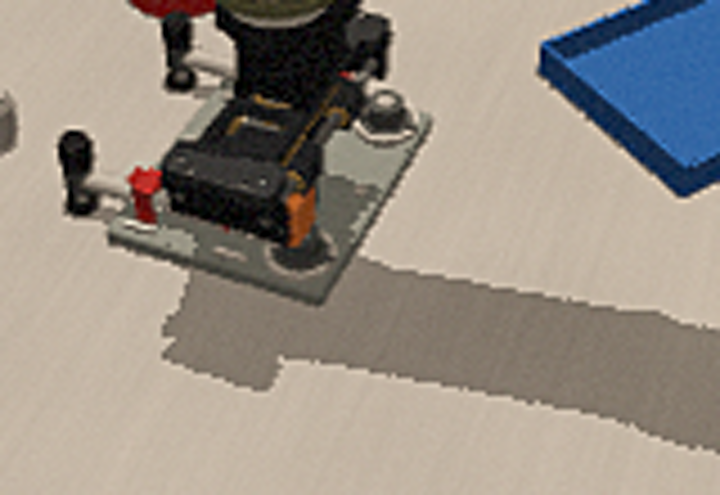

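Call:
step_arm(
  delta_pos=[
    [-0.4,0.024,0],
    [-0.5,0.03,0],
    [-0.5,0.03,0],
    [-0.6,0.036,0],
    [-0.6,0.036,0],
    [-0.6,0.036,0.3],
    [0,0,1],
    [0,0,1],
    [0,0,1],
    [0,0,0.5],
    [0,0,0],
  ],
  turn=[0,0,0,0,0,0,0,0,0,0,0],
)

```text
time: 11.05
ee_pos: [0.447, 0.0653, 0.1409]
eef_rot: [0.03, 1.0, 0.0, 0.001]
ft_force: [-0.2, -0.7, -1.3]
width: 0.0295
grip_force: 45.0
```

```bash
python3 - <<'E'
from h import *
c=snap('side'); save(c,'s3.png',(180,290,170,330),s=4.5); s=read_state(); print(s['time'],s['ee_pos'],s['ft_force'])
for b in blobs(c,'red',8): print(b[:5])
E
```

```text
11.1 [0.44627942 0.06506319 0.13963936] [-0.90003758 -0.13829961 -2.33002905]
('red', np.int32(887), array([161.8, 169.2]), array([ 0.9273, -0.1956,  0.0013]), np.float64(0.0045))
('red', np.int32(266), array([209.1, 173.9]), array([ 0.7327, -0.2067,  0.0188]), np.float64(0.0267))
('red', np.int32(56), array([202.2, 221.9]), array([0.6329, 0.0602, 0.0439]), np.float64(0.0476))
('red', np.int32(61), array([217.3, 223.9]), array([0.5824, 0.0604, 0.0462]), np.float64(0.0579))
```

View pics/s3.png

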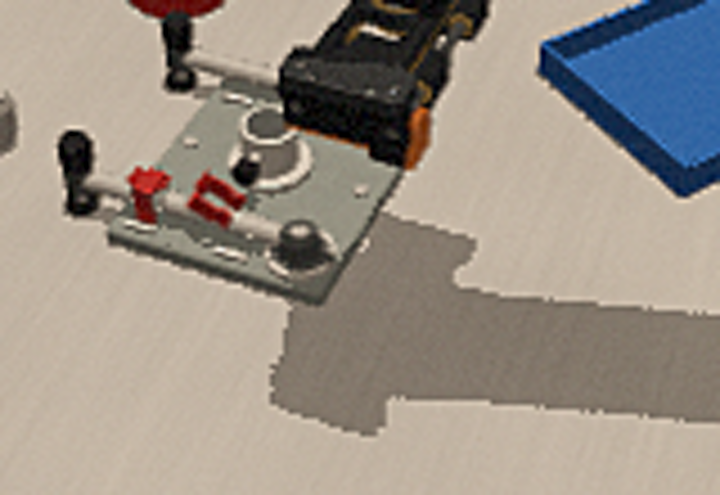

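Clip a is off its seat, perched tipped on the rod at (217,200). Clip c comes next, with the wedge still in hand.

Call:
step_arm(
  delta_pos=[
    [0.04,-1,0],
    [0.04,-1,0],
    [0.04,-1,0],
    [0.04,-1,0],
    [0.04,-1,0],
    [0.02,-1,0],
    [0,0,-1],
    [0,0,-1],
    [0,0,-1],
    [0,0,-0.5],
    [0,0,-0.1],
    [0,0,0],
  ],
  turn=[0,0,0,0,0,0,0,0,0,0,0,0],
)

```text
time: 12.3
ee_pos: [0.4517, -0.085, 0.0499]
eef_rot: [0.03, 1.0, -0.0, -0.0]
ft_force: [0.4, -0.2, -0.2]
width: 0.0295
grip_force: 45.0
```

Call:
step_arm(
  delta_pos=[
    [0,0,-0.1],
    [0,0,0],
    [0,0,0],
  ],
  turn=[0,0,0],
)

```text
time: 12.6
ee_pos: [0.4523, -0.0849, 0.0481]
eef_rot: [0.03, 1.0, 0.0, 0.001]
ft_force: [-0.2, -0.1, -2.0]
width: 0.0299
grip_force: 45.0
```

Call:
step_arm(
  delta_pos=[
    [0,0,-0.1],
    [0,0,0],
    [0.3,-0.018,0],
    [0.3,-0.018,0],
    [0.3,-0.018,0],
    [0,0,0],
  ],
  turn=[0,0,0,0,0,0],
)

```text
time: 13.2
ee_pos: [0.4759, -0.0863, 0.0453]
eef_rot: [0.03, 1.0, -0.0, 0.001]
ft_force: [1.2, 0.2, 4.7]
width: 0.0294
grip_force: 45.0
```

Call:
step_arm(
  delta_pos=[
    [0.3,-0.018,0],
    [0.25,-0.015,0],
    [0.25,-0.015,0],
    [0.25,-0.015,0],
    [0.25,-0.015,0],
    [0.25,-0.015,0],
    [0.14,0,0],
    [0,0,0],
    [0,0,0],
  ],
  turn=[0,0,0,0,0,0,0,0,0],
)

```text
time: 14.1
ee_pos: [0.5173, -0.0887, 0.0454]
eef_rot: [0.03, 1.0, -0.0, 0.001]
ft_force: [1.5, 0.2, 5.1]
width: 0.0295
grip_force: 45.0
```

Call:
step_arm(
  delta_pos=[
    [-0.4,0.024,0],
    [-0.5,0.03,0],
    [-0.5,0.03,0],
    [-0.6,0.036,0],
    [-0.6,0.036,0],
    [-0.6,0.036,0.3],
    [0,0,1],
    [0,0,1],
    [0,0,1],
    [0,0,0.5],
    [0,0,0],
  ],
  turn=[0,0,0,0,0,0,0,0,0,0,0],
)

```text
time: 15.2
ee_pos: [0.4369, -0.0838, 0.1408]
eef_rot: [0.03, 1.0, 0.0, 0.001]
ft_force: [0.5, 0.6, -1.0]
width: 0.0293
grip_force: 45.0
```

```bash
python3 - <<'E'
from h import *
s=read_state(); print(s['time'],s['ee_pos'],s['ft_force'])
for n in ('side','top'):
  c=snap(n)
  for b in blobs(c,'red',8)+blobs(c,'blue',300): print(n,b[:5])
E
```

```text
15.2 [ 0.43689745 -0.08375136  0.14083908] [ 0.48388899  0.56022337 -0.98697852]
side ('red', np.int32(885), array([161.7, 169.2]), array([ 0.9274, -0.1945,  0.0014]), np.float64(0.0047))
side ('red', np.int32(261), array([209.1, 173.8]), array([ 0.733 , -0.2049,  0.0197]), np.float64(0.0276))
side ('red', np.int32(46), array([237.8, 195.7]), array([ 0.5726, -0.0855,  0.0457]), np.float64(0.0598))
side ('red', np.int32(54), array([202.1, 221.8]), array([0.6337, 0.0606, 0.0439]), np.float64(0.0479))
side ('red', np.int32(62), array([217.3, 224. ]), array([0.5826, 0.0613, 0.0451]), np.float64(0.0585))
side ('blue', np.int32(641), array([399.3, 157.2]), array([ 0.0776, -0.5201,  0.0423]), np.float64(0.0606))
side ('blue', np.int32(2353), array([329.2, 196.1]), array([ 0.2902, -0.2384,  0.0058]), np.float64(0.0284))
top ('red', np.int32(1483), array([306.9,  83.5]), array([ 9.225e-01, -2.669e-01, -1.000e-04]), np.float64(0.0049))
top ('red', np.int32(122), array([295.3, 132.8]), array([ 0.7359, -0.22  ,  0.023 ]), np.float64(0.0289))
top ('red', np.int32(27), array([216.4, 160.9]), array([0.6287, 0.0508, 0.0444]), np.float64(0.0482))
top ('blue', np.int32(1405), array([349.1, 195.4]), array([ 0.5164, -0.3977,  0.0027]), np.float64(0.0091))
top ('blue', np.int32(3095), array([305. , 264.5]), array([ 0.2874, -0.2411,  0.0038]), np.float64(0.0089))
```

Call:
step_arm(
  delta_pos=[
    [0.07,1,0],
    [0.07,1,0],
    [0.07,1,0],
    [0.07,1,0],
    [0.07,1,0],
    [0.07,1,0],
    [0.07,1,0],
    [0.07,1,0],
    [0.07,1,0],
    [0.07,1,0],
    [0.07,1,0],
    [0.07,1,0],
  ],
  turn=[0,0,0,0,0,0,0,0,0,0,0,0],
)

```text
time: 16.5
ee_pos: [0.4567, 0.2167, 0.1381]
eef_rot: [0.03, 1.0, -0.001, -0.001]
ft_force: [1.2, 0.1, -0.9]
width: 0.0296
grip_force: 45.0
```

Call:
step_arm(
  delta_pos=[
    [0.08,1,0],
    [0.08,1,0],
    [0.08,1,0],
    [0.08,1,0],
    [0.08,1,0],
    [0.08,1,0],
    [0.07,0.64,0],
    [0,0,-1],
    [0,0,-1],
    [0,0,-1],
    [0,0,-1],
    [0,0,-1],
  ],
  turn=[0,0,0,0,0,0,0,0,0,0,0,0],
)

```text
time: 17.7
ee_pos: [0.4702, 0.3812, 0.0118]
eef_rot: [0.03, 1.0, -0.001, -0.001]
ft_force: [1.4, 0.8, -1.6]
width: 0.0298
grip_force: 45.0
```

Call:
step_arm(
  delta_pos=[
    [0,0,-0.15],
    [0,0,0],
    [0,0,0],
  ],
  turn=[0,0,0],
)

```text
time: 18.0
ee_pos: [0.4706, 0.3814, 0.0096]
eef_rot: [0.03, 1.0, -0.001, -0.001]
ft_force: [0.1, 0.6, -0.4]
width: 0.0297
grip_force: 45.0
```

Call:
step_arm(
  delta_pos=[
    [0,0,0],
    [0,0,0],
    [0,0,0],
    [0,0,0],
    [0,0,1],
    [0,0,1],
    [0,0,1],
    [0,0,1],
    [0.5,-1,1],
    [0.5,-1,1],
    [0.5,-1,0.5],
    [0.5,-1,0],
  ],
  turn=[0,0,0,0,0,0,0,0,0,0,0,0],
  grip=0.25,
)

```text
time: 19.2
ee_pos: [0.5229, 0.2818, 0.1765]
eef_rot: [0.03, 1.0, 0.001, 0.002]
ft_force: [0.2, 0.7, -0.6]
width: 0.0655
grip_force: 0.0
```

Call:
step_arm(
  delta_pos=[
    [0.4,-1,0],
    [0.4,-1,0],
    [0.4,-1,0],
    [0.4,-1,0],
    [0.4,-1,0],
    [0.4,-1,0],
    [0.4,-1,0],
    [0.4,-1,0],
    [0.4,-1,0],
    [0.4,-1,0],
    [0.4,-0.8,0],
    [0,0,0],
  ],
  turn=[0,0,0,0,0,0,0,0,0,0,0,0],
)

```text
time: 20.4
ee_pos: [0.6321, 0.008, 0.1738]
eef_rot: [0.033, 0.999, -0.001, 0.0]
ft_force: [-0.5, -0.9, 0.3]
width: 0.0657
grip_force: 0.0
```

```bash
python3 - <<'E'
from h import *
c=snap('wrist'); save(c,'w2.png',(40,240,130,370),s=3.3); s=read_state(); print(s['time'],s['ee_pos'],s['width'])
P=cloud(c)
for b in blobs(c,'red',40):
    t=P[b[5]]; t=t[t[:,2]>.03]
    print(b[:5], t.min(0).round(3),t.max(0).round(3), cv2.minAreaRect((t[:,:2]*1000).astype(np.float32)))
E
```

```text
20.45 [0.63161649 0.01047139 0.17371884] 0.06504643148770108
('red', np.int32(89), array([147. , 131.5]), array([ 0.5733, -0.1002,  0.0532]), np.float64(0.0642)) [ 0.553 -0.103  0.045] [ 0.583 -0.084  0.066] ((567.0722045898438, -95.81098937988281), (29.79184341430664, 18.397680282592773), 9.493278503417969)
('red', np.int32(66), array([163.8, 127.6]), array([ 0.5688, -0.0815,  0.0515]), np.float64(0.0575)) [ 0.552 -0.084  0.042] [0.582 0.014 0.338] ((554.107666015625, -38.56597900390625), (26.373023986816406, 102.6196517944336), 17.141395568847656)
('red', np.int32(226), array([298.5, 137. ]), array([0.5896, 0.0535, 0.0504]), np.float64(0.0635)) [0.552 0.014 0.039] [0.6   0.068 0.338] ((577.4320068359375, 39.42048645019531), (61.14107131958008, 38.04933166503906), 76.02072143554688)
('red', np.int32(59), array([159.1, 145.5]), array([ 0.5873, -0.0932,  0.0415]), np.float64(0.0429)) [ 0.585 -0.101  0.04 ] [ 0.59  -0.086  0.044] ((587.2752075195312, -93.18852996826172), (15.327682495117188, 3.7927377223968506), 85.91073608398438)
('red', np.int32(403), array([297.4, 177.8]), array([0.6314, 0.0534, 0.0464]), np.float64(0.049)) [0.552 0.014 0.036] [0.644 0.065 0.338] ((596.0389404296875, 42.29048538208008), (101.97246551513672, 25.0667667388916), 18.33932113647461)Traceback (most recent call last):
  File "<stdin>", line 6, in <module>
    return umr_minimum(a, axis, None, out, keepdims, initial, where)
ValueError: zero-size array to reduction operation minimum which has no identity
```

View pics/w2.png

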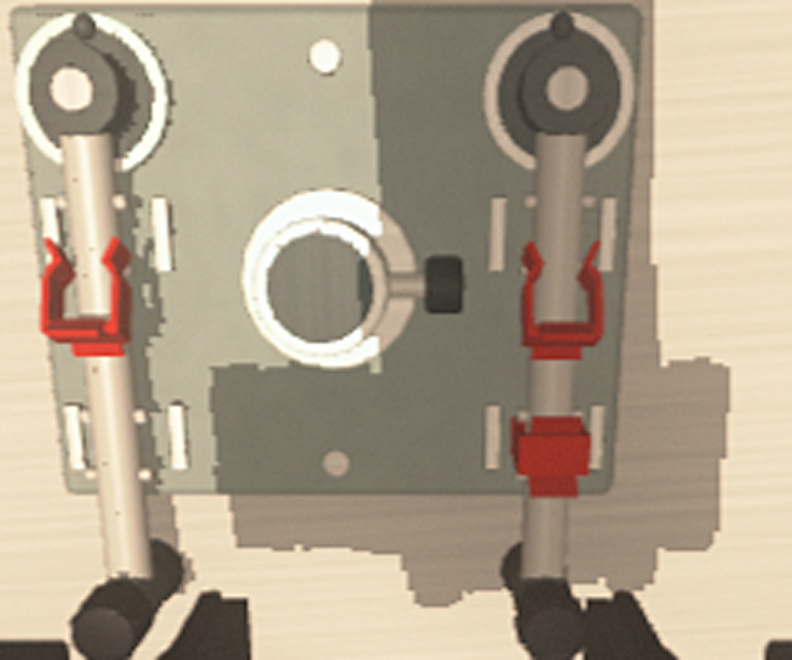

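The crop shows clips a (563,310) and c (87,310), both lying tipped on the rods with crowns toward the feet. Clip b is at home (552,455), and the socket's black thumb knob is at (445,285), close to a.

```bash
python3 - <<'E'
from h import *
c=load('wrist');P=cloud(c)
f=lambda x,y:(130+x/3.3,40+y/3.3)
for n,x,y in [('a',564,320),('c',86,325),('aL',525,320),('aR',603,320),('crown_a',556,345),('kn',445,285),('knL',428,285),('knR',463,285)]:
    u=f(x,y); print(n,ray(c,u,.0505).round(4),ray(c,u,.0575).round(4),P[int(u[1]),int(u[0])].round(4))
k=P[113:140,258:272].reshape(-1,3); h=hsv(c)[113:140,258:272,2].reshape(-1)
print(k[h<45].min(0),k[h<45].max(0))
for y in range(128,150,2): print(y,P[y,298].round(3),P[y,155].round(3))
E
```

```text
a [0.587  0.0576 0.0505] [0.5862 0.0566 0.0575] [0.5874 0.0585 0.0385]
c [ 0.5788 -0.0918  0.0505] [ 0.5782 -0.0892  0.0575] [ 0.5773 -0.0876  0.0618]
aL [0.5862 0.0455 0.0505] [0.5854 0.0447 0.0575] [0.5847 0.0449 0.0555]
aR [0.5878 0.0698 0.0505] [0.5869 0.0684 0.0575] [0.591  0.0756 0.0161]
crown_a [0.5947 0.055  0.0505] [0.5936 0.054  0.0575] [0.5946 0.055  0.0466]
kn [0.5739 0.0211 0.0505] [0.5734 0.021  0.0575] [0.5734 0.0203 0.0517]
knL [0.5736 0.0159 0.0505] [0.573  0.0159 0.0575] [0.5732 0.0152 0.0499]
knR [0.5743 0.0267 0.0505] [0.5737 0.0264 0.0575] [0.5766 0.0278 0.0162]Traceback (most recent call last):
  File "<stdin>", line 7, in <module>
    return umr_minimum(a, axis, None, out, keepdims, initial, where)
ValueError: zero-size array to reduction operation minimum which has no identity
```

Call:
step_arm(
  delta_pos=[
    [-0.6,0.6,0],
    [-0.6,0.6,0],
    [-0.5,0.66,0],
    [0,0,-1],
    [0,0,-1],
    [0,0,-0.5],
    [0,0,0],
    [0,0,0],
  ],
  turn=[0,0,0,0,0,0,0,0],
  grip=0.64,
  newtons=15,
)

```text
time: 21.25
ee_pos: [0.5892, 0.0591, 0.1121]
eef_rot: [0.03, 1.0, 0.0, 0.0]
ft_force: [0.2, -0.5, -0.2]
width: 0.0316
grip_force: 0.0
```

Call:
step_arm(
  delta_pos=[
    [0,-0.07,-0.5],
    [0,0,-0.8],
    [0,0,-0.8],
    [0,0,-0.5],
    [0,0,-0.36],
    [0,0,0],
    [0,0,0],
  ],
  turn=[0,0,0,0,0,0,0],
)

```text
time: 21.95
ee_pos: [0.5894, 0.057, 0.0379]
eef_rot: [0.03, 1.0, 0.0, 0.0]
ft_force: [0.3, -0.6, 0.6]
width: 0.0313
grip_force: 0.0
```

Call:
step_arm(
  delta_pos=[
    [0,0,0],
    [0,0,0],
    [0,0,0],
    [0,0,0],
  ],
  turn=[0,0,0,0],
  grip=1,
)

```text
time: 22.35
ee_pos: [0.5894, 0.0569, 0.0379]
eef_rot: [0.03, 1.0, 0.0, 0.001]
ft_force: [0.4, -0.8, 1.9]
width: 0.0233
grip_force: 15.0
```

Call:
step_arm(
  delta_pos=[
    [0,0,0.5],
    [0,0,1],
    [0,0,1],
    [0,0,1],
    [-0.15,-0.9,0.2],
    [-0.15,-1,0],
    [-0.15,-1,0],
    [-0.15,-1,0],
    [-0.15,-1,0],
    [-0.15,-1,0],
    [-0.15,-1,0],
    [-0.15,-1,0],
  ],
  turn=[0,0,0,0,0,0,0,0,0,0,0,0],
)

```text
time: 23.55
ee_pos: [0.5586, -0.1414, 0.1307]
eef_rot: [0.03, 1.0, 0.0, 0.0]
ft_force: [0.7, -0.0, -1.0]
width: 0.0234
grip_force: 15.0
```

Call:
step_arm(
  delta_pos=[
    [-0.15,-1,0],
    [-0.15,-1,0],
    [0,-1,0],
    [0,-1,0],
    [0,-1,0],
    [0,-1,0],
    [0,-1,0],
    [0,-1,0],
    [0,-1,0],
    [0,-0.5,-1],
    [0,0,-1],
    [0,0,-1],
  ],
  turn=[0,0,0,0,0,0,0,0,0,0,0,0],
)

```text
time: 24.75
ee_pos: [0.5513, -0.3785, 0.0547]
eef_rot: [0.031, 1.0, 0.0, 0.0]
ft_force: [-0.0, 0.5, -0.6]
width: 0.0237
grip_force: 15.0
```

Call:
step_arm(
  delta_pos=[
    [0,0,-1],
    [0,0,-0.6],
    [0,0,-0.15],
    [0,0,0],
  ],
  turn=[0,0,0,0],
)

```text
time: 25.15
ee_pos: [0.5516, -0.3781, 0.0116]
eef_rot: [0.03, 1.0, 0.0, 0.0]
ft_force: [1.4, -0.7, 0.3]
width: 0.0235
grip_force: 15.0
```

Call:
step_arm(
  delta_pos=[
    [0,0,0],
    [0,0,0],
    [0,0,0],
    [0,0,0.5],
    [0,0,1],
    [0,0,1],
    [0,0,1],
    [0,0,1],
    [0,0.9,0.4],
    [0,0.9,0],
    [0,0.9,0],
    [0,0.9,0],
  ],
  turn=[0,0,0,0,0,0,0,0,0,0,0,0],
  grip=0.53,
)

```text
time: 26.35
ee_pos: [0.5515, -0.2873, 0.135]
eef_rot: [0.03, 1.0, -0.0, 0.001]
ft_force: [0.4, -0.2, 0.4]
width: 0.0411
grip_force: 0.0
```

```bash
python3 - <<'E'
from h import *
s=read_state(); print(s['time'],s['ee_pos'],s['width'])
for n in ('top','side'):
  c=snap(n)
  for b in blobs(c,'red',8)+blobs(c,'blue',300)+blobs(c,'orange',20): 
    if b[3][0]<.7:print(n,b[:5])
E
```

```text
26.35 [ 0.55152391 -0.28734276  0.13496808] 0.04110139181482043
top ('red', np.int32(29), array([216.3, 160.9]), array([0.629 , 0.0515, 0.0425]), np.float64(0.0469))
top ('blue', np.int32(678), array([355.5, 201.6]), array([ 0.4904, -0.4206,  0.0027]), np.float64(0.0135))
top ('blue', np.int32(1003), array([321.4, 275.9]), array([ 0.2521, -0.2952,  0.0039]), np.float64(0.009))
top ('orange', np.int32(104), array([119.7, 201.4]), array([0.4923, 0.3745, 0.0154]), np.float64(0.0391))
top ('orange', np.int32(1607), array([ 36.5, 342.8]), array([0.0716, 0.5726, 0.0882]), np.float64(0.0929))
side ('red', np.int32(41), array([270.7, 160.3]), array([ 0.5446, -0.3714,  0.014 ]), np.float64(0.0243))
side ('red', np.int32(45), array([237.9, 195.7]), array([ 0.5716, -0.0876,  0.0454]), np.float64(0.0597))
side ('red', np.int32(53), array([202.2, 221.9]), array([0.6332, 0.0589, 0.0442]), np.float64(0.0475))
side ('blue', np.int32(445), array([392.6, 155.9]), array([ 0.1021, -0.5246,  0.0392]), np.float64(0.0603))
side ('blue', np.int32(680), array([278.8, 160.4]), array([ 0.5142, -0.4032,  0.0049]), np.float64(0.0199))
side ('blue', np.int32(2352), array([329.2, 196.1]), array([ 0.2897, -0.2376,  0.0059]), np.float64(0.0283))
side ('orange', np.int32(370), array([200.3, 327.7]), array([0.4795, 0.3834, 0.0235]), np.float64(0.0391))
```

Call:
step_arm(
  delta_pos=[
    [0.15,0.98,0],
    [0.15,0.98,0],
    [0.15,0.98,0],
    [0.15,0.98,0],
    [0.15,0.98,0],
    [0.15,0.98,0],
    [0.15,0.98,0],
    [0.13,0.98,0],
    [0,0,-0.8],
    [0,0,-0.6],
    [0,0,0],
  ],
  turn=[0,0,0,0,0,0,0,0,0,0,0],
)

```text
time: 27.55
ee_pos: [0.5794, -0.0931, 0.0967]
eef_rot: [0.031, 1.0, -0.0, -0.002]
ft_force: [-0.6, 0.9, -0.6]
width: 0.0406
grip_force: 0.0
```

```bash
python3 - <<'E'
from h import *
c=snap('wrist'); s=read_state(); print(s['time'],s['ee_pos'],s['width'])
save(c,'w3.png',s=1.2)
P=cloud(c)
for b in blobs(c,'red',40): print(b[:5])
E
```

```text
27.6 [ 0.58010081 -0.09329904  0.0979699 ] 0.04081478479652394
('red', np.int32(323), array([257.6, 201.2]), array([ 0.5764, -0.0901,  0.0561]), np.float64(0.0635))
('red', np.int32(250), array([431.5, 246.1]), array([0.6254, 0.0574, 0.0462]), np.float64(0.0488))
```

View pics/w3.png

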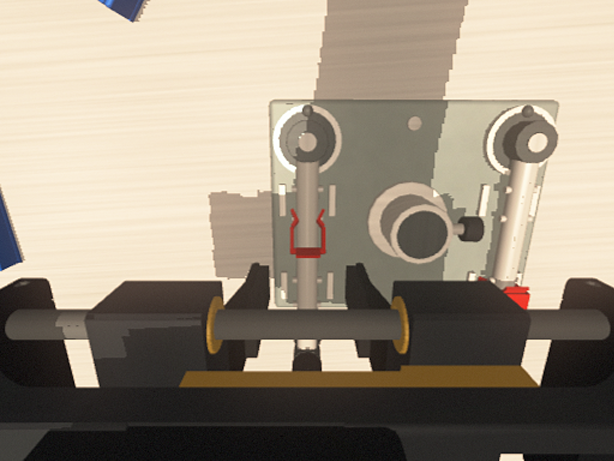

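Clip c at (308,235) is centred between the fingertips (258 and 356).

Call:
step_arm(
  delta_pos=[
    [0,0,-0.8],
    [0,0,-0.8],
    [0,0,-0.5],
    [0,0,-0.28],
    [0,0,0],
  ],
  turn=[0,0,0,0,0],
)

```text
time: 28.1
ee_pos: [0.5806, -0.0924, 0.0388]
eef_rot: [0.031, 1.0, -0.0, -0.0]
ft_force: [0.5, -0.0, 0.9]
width: 0.0408
grip_force: 0.0
```

Call:
step_arm(
  delta_pos=[
    [0,0,0],
    [0,0,0],
    [0,0,0],
    [0,0,0],
  ],
  turn=[0,0,0,0],
  grip=1,
)

```text
time: 28.5
ee_pos: [0.5814, -0.0922, 0.0397]
eef_rot: [0.03, 1.0, -0.0, 0.001]
ft_force: [-0.2, 0.5, 2.4]
width: 0.0237
grip_force: 15.0
```

Call:
step_arm(
  delta_pos=[
    [0,0,0.5],
    [0,0,1],
    [0,0,1],
    [0,0,1],
    [-0.3,-1,0],
    [-0.3,-1,0],
    [-0.3,-1,0],
    [-0.3,-1,0],
    [-0.3,-1,0],
    [-0.3,-1,0],
    [-0.3,-1,0],
    [-0.3,-1,0],
  ],
  turn=[0,0,0,0,0,0,0,0,0,0,0,0],
)

```text
time: 29.7
ee_pos: [0.5207, -0.293, 0.1276]
eef_rot: [0.03, 1.0, 0.0, 0.0]
ft_force: [0.2, -0.5, -0.7]
width: 0.0241
grip_force: 15.0
```

Call:
step_arm(
  delta_pos=[
    [-0.3,-0.9,0],
    [-0.3,-0.9,0],
    [-0.3,-0.9,0],
    [-0.1,-0.6,-0.6],
    [0,0,-1],
    [0,0,-1],
    [0,0,-1],
    [0,0,-0.7],
    [0,0,-0.3],
    [0,0,0],
  ],
  turn=[0,0,0,0,0,0,0,0,0,0],
)

```text
time: 30.7
ee_pos: [0.4959, -0.3744, 0.0117]
eef_rot: [0.03, 1.0, 0.0, -0.0]
ft_force: [-0.1, -0.0, -0.0]
width: 0.0239
grip_force: 15.0
```

Call:
step_arm(
  delta_pos=[
    [0,0,0],
    [0,0,0],
    [0,0,0],
    [0,0,0.5],
    [0,0,1],
    [0,0,1],
    [0,0,1],
    [0,0,1],
    [0,0,1],
    [0,0,0.7],
    [0,1,0.1],
    [0,1,0],
  ],
  turn=[0,0,0,0,0,0,0,0,0,0,0,0],
  grip=0.3,
)

```text
time: 31.9
ee_pos: [0.4959, -0.325, 0.1712]
eef_rot: [0.031, 1.0, -0.001, 0.001]
ft_force: [0.7, 1.5, 0.2]
width: 0.0605
grip_force: 0.0
```

```bash
python3 - <<'E'
from h import *
s=read_state(); print(s['time'],s['ee_pos'],s['width'])
c=snap('wrist'); save(c,'w4.png',s=1.2)
for n in ('top','side'):
  c=snap(n)
  for b in blobs(c,'red',8)+blobs(c,'blue',300)+blobs(c,'orange',20): 
    if b[3][0]<.7:print(n,b[:5])
E
```

```text
31.9 [ 0.49593716 -0.3249777   0.17121565] 0.060530844642343117
top ('red', np.int32(26), array([216.5, 161. ]), array([0.6287, 0.0497, 0.0433]), np.float64(0.048))
top ('orange', np.int32(104), array([119.6, 201.5]), array([0.4919, 0.3745, 0.0149]), np.float64(0.0381))
top ('orange', np.int32(1564), array([ 36.3, 343.2]), array([0.0692, 0.5725, 0.0881]), np.float64(0.0924))
side ('red', np.int32(43), array([270.7, 160.4]), array([ 0.5449, -0.3705,  0.0155]), np.float64(0.0244))
side ('red', np.int32(46), array([285.1, 163.5]), array([ 0.4866, -0.3692,  0.0144]), np.float64(0.0264))
side ('red', np.int32(55), array([202.2, 221.8]), array([0.6331, 0.06  , 0.0442]), np.float64(0.0473))
side ('blue', np.int32(522), array([395.2, 156.6]), array([ 0.0919, -0.5226,  0.0397]), np.float64(0.0606))
side ('blue', np.int32(620), array([278.4, 160.2]), array([ 0.5187, -0.4078,  0.0054]), np.float64(0.0205))
side ('blue', np.int32(2363), array([329. , 196.1]), array([ 0.2903, -0.2375,  0.0059]), np.float64(0.0281))
side ('orange', np.int32(370), array([200.3, 327.6]), array([0.4799, 0.3829, 0.0232]), np.float64(0.0394))
```

View pics/w4.png

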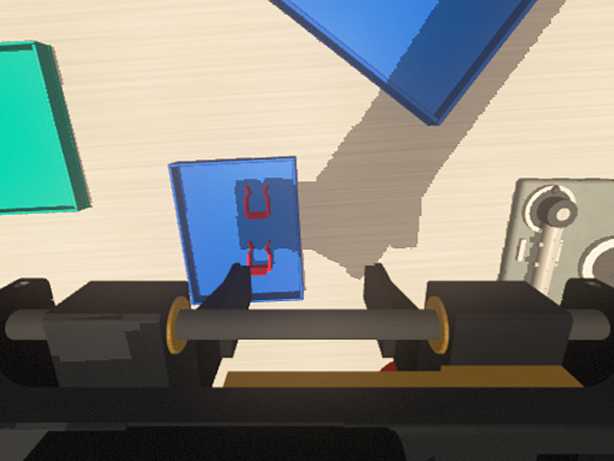

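The wrist view shows both clips in the blue tray at (257,203) and (260,260). Next I fetch the wedge for clip b.

Call:
step_arm(
  delta_pos=[
    [-0.03,1,0],
    [-0.03,1,0],
    [-0.03,1,0],
    [-0.03,1,0],
    [-0.03,1,0],
    [-0.03,1,0],
    [-0.03,1,0],
    [-0.03,1,0],
    [-0.03,1,0],
    [-0.03,1,0],
    [-0.03,1,0],
    [-0.03,1,0],
  ],
  turn=[0,0,0,0,0,0,0,0,0,0,0,0],
  grip=0.2,
)

```text
time: 33.25
ee_pos: [0.4871, -0.0247, 0.1698]
eef_rot: [0.031, 1.0, -0.0, 0.0]
ft_force: [0.7, -0.8, 1.6]
width: 0.0695
grip_force: 0.0
```

Call:
step_arm(
  delta_pos=[
    [-0.04,1,0],
    [-0.04,1,0],
    [-0.04,1,0],
    [-0.04,1,0],
    [-0.04,1,0],
    [-0.04,1,0],
    [-0.04,1,0],
    [-0.04,1,0],
    [-0.04,1,0],
    [-0.04,1,0],
    [-0.04,1,0],
    [-0.04,1,0],
  ],
  turn=[0,0,0,0,0,0,0,0,0,0,0,0],
)

```text
time: 34.45
ee_pos: [0.4758, 0.2755, 0.1697]
eef_rot: [0.031, 1.0, 0.0, 0.0]
ft_force: [-0.1, -0.1, 0.2]
width: 0.0698
grip_force: 0.0
```

Call:
step_arm(
  delta_pos=[
    [-0.04,0.9,0],
    [-0.04,0.9,0],
    [-0.04,0.9,0],
    [-0.04,0.9,0],
    [0,0.5,0],
    [0,0,0],
    [0,0,0],
  ],
  turn=[0,0,0,0,0,0,0],
)

```text
time: 35.15
ee_pos: [0.4716, 0.3767, 0.1691]
eef_rot: [0.031, 1.0, -0.0, 0.0]
ft_force: [-0.2, -0.1, -0.5]
width: 0.0699
grip_force: 0.0
```

```bash
python3 - <<'E'
from h import *
c=snap('wrist'); s=read_state(); print(s['time'],s['ee_pos'],s['eef_rot'],s['width'])
print(wedge(c))
E
```

```text
35.2 [0.47170815 0.37638992 0.16916227] [ 3.11574170e-02  9.99514418e-01 -3.44832149e-04  1.58414934e-04] 0.06959117704989463
{'c': (471.47723388671875, 381.7117614746094), 'wh': (29.256494522094727, 31.155031204223633), 'ang': 86.13824462890625, 'zt': np.float64(0.03920311341480456), 'yaw': np.float64(0.04511264862211502), 'yawline': np.float32(0.44987705), 'reach': np.float64(0.21887988166273642), 'n': 324}
```

Call:
step_arm(
  delta_pos=[
    [0,0.2,-0.5],
    [0,0,-1],
    [0,0,-1],
    [0,0,-1],
    [0,0,-1],
    [0,0,-1],
    [0,0,-0.6],
    [0,0,-0.24],
    [0,0,0],
  ],
  turn=[0,0,0,0,0,0,0,0,0],
)

```text
time: 36.1
ee_pos: [0.4708, 0.3826, 0.01]
eef_rot: [0.03, 1.0, -0.0, -0.0]
ft_force: [-0.3, -0.7, -0.8]
width: 0.0699
grip_force: 0.0
```

Call:
step_arm(
  delta_pos=[
    [0,0,0],
    [0,0,0],
    [0,0,0],
    [0,0,0],
    [0,0,0],
    [0,0,0],
    [0,0,0],
    [0,0,0],
  ],
  turn=[0,0,0,0,0,0,0,0],
  grip=1,
  newtons=45,
)

```text
time: 36.9
ee_pos: [0.4709, 0.383, 0.0107]
eef_rot: [0.03, 1.0, 0.0, 0.0]
ft_force: [-0.1, -0.8, 1.8]
width: 0.0297
grip_force: 45.0
```

Call:
step_arm(
  delta_pos=[
    [0,0,0],
    [0,0,0],
    [0,0,0.16],
    [0,0,0],
  ],
  turn=[0,0,0,0],
  grip=0.5,
)

```text
time: 37.3
ee_pos: [0.4711, 0.3832, 0.0152]
eef_rot: [0.03, 1.0, 0.0, 0.0]
ft_force: [0.4, 0.3, -1.0]
width: 0.0429
grip_force: 0.0
```

Call:
step_arm(
  delta_pos=[
    [0,0,0],
    [0,0,0],
    [0,0,0],
    [0,0,0],
    [0,0,0],
    [0,0,0],
  ],
  turn=[0,0,0,0,0,0],
  grip=1,
)

```text
time: 37.9
ee_pos: [0.4709, 0.3829, 0.0145]
eef_rot: [0.03, 1.0, 0.0, -0.0]
ft_force: [-0.8, -0.1, -0.2]
width: 0.0297
grip_force: 45.0
```

Call:
step_arm(
  delta_pos=[
    [0,0,0.5],
    [0,0,1],
    [0,0,1],
    [0,-1,1],
    [0,-1,0.5],
    [0,-1,0],
    [0,-1,0],
    [0,-1,0],
    [0,-1,0],
    [0,-1,0],
    [0.4,-1,0],
    [0.4,-1,0],
  ],
  turn=[0,0,0,0,0,0,0,0,0,0,0,0],
)

```text
time: 39.1
ee_pos: [0.4911, 0.1571, 0.1156]
eef_rot: [0.03, 1.0, 0.0, 0.0]
ft_force: [0.2, 0.4, -1.3]
width: 0.0298
grip_force: 45.0
```

Call:
step_arm(
  delta_pos=[
    [0.6,-1,0],
    [0.6,-1,0],
    [0.4,-1,0],
    [0,-0.87,0],
    [0,0,0],
    [0,0,0],
  ],
  turn=[0,0,0,0,0,0],
)

```text
time: 39.7
ee_pos: [0.5309, 0.0612, 0.1152]
eef_rot: [0.031, 1.0, 0.0, 0.0]
ft_force: [0.5, 1.1, -0.5]
width: 0.0295
grip_force: 45.0
```

Call:
step_arm(
  delta_pos=[
    [0,0,-1],
    [0,0,-1],
    [0,-0.02,-0.4],
    [0,0,-0.1],
    [0,0,0],
    [0,0,0],
  ],
  turn=[0,0,0,0,0,0],
)

```text
time: 40.3
ee_pos: [0.5317, 0.0611, 0.0532]
eef_rot: [0.03, 1.0, 0.0, 0.001]
ft_force: [0.1, -0.0, -1.2]
width: 0.0298
grip_force: 45.0
```

Call:
step_arm(
  delta_pos=[
    [0,0,-0.12],
    [0,0,0],
    [0,0,0],
  ],
  turn=[0,0,0],
)

```text
time: 40.6
ee_pos: [0.5312, 0.0608, 0.0495]
eef_rot: [0.03, 1.0, 0.0, 0.0]
ft_force: [0.5, 0.4, 0.8]
width: 0.03
grip_force: 45.0
```

Call:
step_arm(
  delta_pos=[
    [0,0,-0.02],
    [0.3,-0.018,0],
    [0.3,-0.018,0],
    [0.3,-0.018,0],
    [0.3,-0.018,0],
    [0,0,0],
  ],
  turn=[0,0,0,0,0,0],
)

```text
time: 41.2
ee_pos: [0.5622, 0.059, 0.0494]
eef_rot: [0.03, 1.0, 0.0, 0.001]
ft_force: [2.1, 0.2, 4.3]
width: 0.0296
grip_force: 45.0
```

Call:
step_arm(
  delta_pos=[
    [0.25,-0.015,0],
    [0.25,-0.015,0],
    [0.25,-0.015,0],
    [0.25,-0.015,0],
    [0.25,-0.015,0],
    [0.12,0,0],
    [0,0,0],
    [0,0,0],
  ],
  turn=[0,0,0,0,0,0,0,0],
)

```text
time: 42.0
ee_pos: [0.5959, 0.0572, 0.0494]
eef_rot: [0.03, 1.0, 0.0, 0.001]
ft_force: [0.9, 0.0, 4.8]
width: 0.0297
grip_force: 45.0
```

Call:
step_arm(
  delta_pos=[
    [-0.4,0.024,0],
    [-0.5,0.03,0],
    [-0.5,0.03,0],
    [-0.6,0.036,0],
    [-0.6,0.036,0],
    [-0.6,0.036,0.3],
    [0,0,1],
    [0,0,1],
    [0,0,1],
    [0,0,0.5],
    [0,0,0],
  ],
  turn=[0,0,0,0,0,0,0,0,0,0,0],
)

```text
time: 43.1
ee_pos: [0.5155, 0.062, 0.1447]
eef_rot: [0.03, 1.0, 0.0, 0.001]
ft_force: [0.4, 0.2, -1.2]
width: 0.0299
grip_force: 45.0
```

```bash
python3 - <<'E'
from h import *
s=read_state(); print(s['time'],s['ee_pos'],s['width'])
for n in ('top','side'):
  c=snap(n)
  for b in blobs(c,'red',8)+blobs(c,'blue',300): 
    if b[3][0]<.7:print(n,b[:5])
E
```

```text
43.1 [0.51551764 0.06199522 0.14470413] 0.029938748754220406
top ('blue', np.int32(1211), array([349.9, 195.4]), array([ 0.5169, -0.4061,  0.0027]), np.float64(0.0097))
top ('blue', np.int32(3202), array([303.4, 264.3]), array([ 0.2876, -0.2375,  0.0037]), np.float64(0.009))
side ('red', np.int32(40), array([270.6, 160.3]), array([ 0.5459, -0.3709,  0.0155]), np.float64(0.0263))
side ('red', np.int32(44), array([284.8, 163.2]), array([ 0.4877, -0.3687,  0.0156]), np.float64(0.0287))
side ('red', np.int32(54), array([197.1, 218.1]), array([0.6522, 0.0548, 0.0451]), np.float64(0.0596))
side ('blue', np.int32(574), array([396.7, 156.9]), array([ 0.0865, -0.5211,  0.0395]), np.float64(0.0607))
side ('blue', np.int32(590), array([279.3, 159.9]), array([ 0.5155, -0.4127,  0.0051]), np.float64(0.0201))
side ('blue', np.int32(2362), array([329.2, 196.1]), array([ 0.2902, -0.2383,  0.0059]), np.float64(0.0288))
```

Call:
step_arm(
  delta_pos=[
    [-0.12,1,0],
    [-0.12,1,0],
    [-0.12,1,0],
    [-0.12,1,0],
    [-0.12,1,0],
    [-0.12,1,0],
    [-0.12,1,0],
    [-0.12,1,0],
    [-0.12,1,0],
    [-0.12,1,0],
    [-0.12,1,0],
    [-0.12,1,0],
  ],
  turn=[0,0,0,0,0,0,0,0,0,0,0,0],
)

```text
time: 44.4
ee_pos: [0.4781, 0.3622, 0.1414]
eef_rot: [0.03, 1.0, -0.001, -0.001]
ft_force: [0.3, -0.5, -0.8]
width: 0.0294
grip_force: 45.0
```

Call:
step_arm(
  delta_pos=[
    [0,1,0],
    [0,0.4,-0.5],
    [0,0,-1],
    [0,0,-1],
    [0,0,-1],
    [0,0,-1],
    [0,0,-0.5],
    [0,0,-0.12],
    [0,0,0],
    [0,0,0],
  ],
  turn=[0,0,0,0,0,0,0,0,0,0],
)

```text
time: 45.4
ee_pos: [0.4791, 0.3962, 0.015]
eef_rot: [0.03, 1.0, -0.0, -0.0]
ft_force: [0.5, 0.4, -1.3]
width: 0.0299
grip_force: 45.0
```

Call:
step_arm(
  delta_pos=[
    [0,0,0],
    [0,0,0],
    [0,0,0],
    [0,0,0.5],
    [0,0,1],
    [0,0,1],
    [0,0,1],
    [0.6,-1,1],
    [0.6,-1,1],
    [0.6,-1,0.7],
    [0.6,-1,0],
    [0.6,-1,0],
  ],
  turn=[0,0,0,0,0,0,0,0,0,0,0,0],
  grip=0.5,
)

```text
time: 46.6
ee_pos: [0.5551, 0.2711, 0.1727]
eef_rot: [0.03, 1.0, 0.001, 0.001]
ft_force: [0.1, 0.5, -0.2]
width: 0.0434
grip_force: 0.0
```

Call:
step_arm(
  delta_pos=[
    [0.67,-1,0],
    [0.67,-1,0],
    [0.67,-1,0],
    [0.67,-1,0],
    [0.67,-1,0],
    [0.67,-1,0],
    [0.67,-1,0],
    [0.67,-1,0],
    [0.67,-0.84,0],
    [0,0,0],
    [0,0,0],
  ],
  turn=[0,0,0,0,0,0,0,0,0,0,0],
)

```text
time: 47.7
ee_pos: [0.705, 0.0505, 0.1712]
eef_rot: [0.031, 1.0, 0.0, 0.0]
ft_force: [0.5, 1.7, 0.1]
width: 0.0436
grip_force: 0.0
```

```bash
python3 - <<'E'
from h import *
c=snap('wrist'); save(c,'w5.png',s=1.5); s=read_state(); print(s['time'],s['ee_pos'],s['width'])
P=cloud(c)
for b in blobs(c,'red',30):
    t=P[b[5]]; t=t[(t[:,2]>.03)&(t[:,2]<.08)]
    print(b[:5], np.percentile(t,[5,50,95],axis=0).round(3).tolist() if len(t) else '')
E
```

```text
47.75 [0.70469353 0.05169981 0.17118515] 0.04362294253614894
('red', np.int32(160), array([256.9, 130.9]), array([0.6539, 0.0589, 0.0526]), np.float64(0.0634)) [[0.634, 0.042, 0.046], [0.654, 0.059, 0.053], [0.661, 0.065, 0.063]]
('red', np.int32(45), array([254.5, 145. ]), array([0.666 , 0.0515, 0.0412]), np.float64(0.0427)) [[0.664, 0.045, 0.04], [0.666, 0.052, 0.041], [0.667, 0.059, 0.043]]
('red', np.int32(2142), array([ 32.4, 209.6]), array([ 0.731 , -0.2353,  0.0262]), np.float64(0.0281)) 
('red', np.int32(74), array([229. , 307.5]), array([0.9044, 0.0017, 0.0027]), np.float64(0.0039)) 
('red', np.int32(125), array([ 69.7, 318.6]), array([ 0.909, -0.237,  0.003]), np.float64(0.2621))
```

View pics/w5.png

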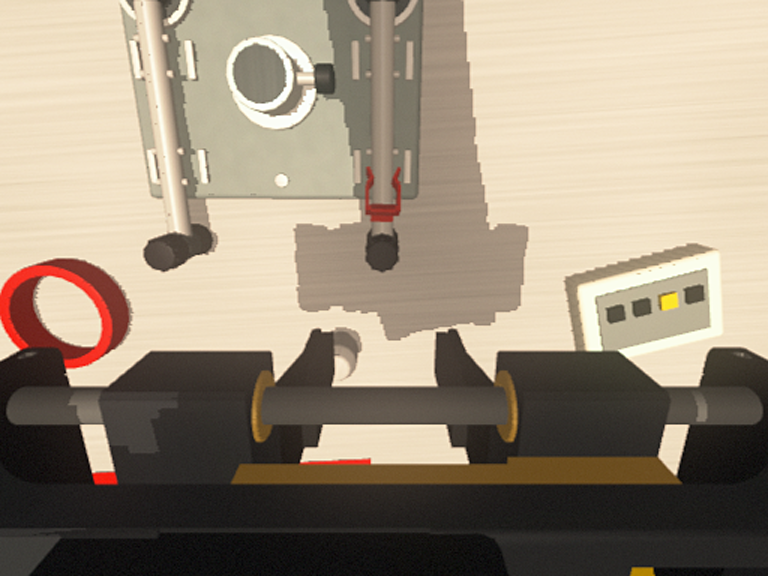

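Clip b, at (383,195), lies tipped on the rod just before the knob at (382,250).

Call:
step_arm(
  delta_pos=[
    [-0.7,0.02,0],
    [-0.7,0,0],
    [-0.43,0,-0.5],
    [0,0,-1],
    [0,0,-1],
    [0,0,-1],
    [0,0,-1],
    [0,0,-0.5],
    [0,0,-0.28],
    [0,0,0],
  ],
  turn=[0,0,0,0,0,0,0,0,0,0],
  newtons=15,
)

```text
time: 48.75
ee_pos: [0.6589, 0.0519, 0.0386]
eef_rot: [0.03, 1.0, 0.0, -0.0]
ft_force: [0.2, -0.7, 0.3]
width: 0.0434
grip_force: 0.0
```

Call:
step_arm(
  delta_pos=[
    [0,0,0],
    [0,0,0],
    [0,0,0],
    [0,0,0],
    [0,0,0],
  ],
  turn=[0,0,0,0,0],
  grip=1,
)

```text
time: 49.25
ee_pos: [0.6595, 0.0514, 0.0391]
eef_rot: [0.03, 1.0, 0.0, 0.0]
ft_force: [0.3, 0.3, 2.2]
width: 0.0236
grip_force: 15.0
```

Call:
step_arm(
  delta_pos=[
    [0,0,0.5],
    [0,0,1],
    [0,0,1],
    [0,0,1],
    [-0.4,-0.9,0],
    [-0.4,-1,0],
    [-0.4,-1,0],
    [-0.4,-1,0],
    [-0.4,-1,0],
    [-0.4,-1,0],
    [-0.4,-1,0],
    [-0.4,-1,0],
  ],
  turn=[0,0,0,0,0,0,0,0,0,0,0,0],
)

```text
time: 50.45
ee_pos: [0.5787, -0.1472, 0.127]
eef_rot: [0.03, 1.0, 0.0, 0.0]
ft_force: [0.9, -0.4, -0.6]
width: 0.0238
grip_force: 15.0
```

```bash
python3 - <<'E'
from h import *
for n in ('top','side'):
  c=snap(n)
  for b in blobs(c,'red',8)+blobs(c,'blue',300)+blobs(c,'orange',20): 
    if b[3][0]<.7 and b[3][0]>.4:print(n,b[:5])
E
```

```text
top ('blue', np.int32(1179), array([357.3, 201.4]), array([ 0.4943, -0.4313,  0.0029]), np.float64(0.0091))
top ('orange', np.int32(96), array([115.3, 198.9]), array([0.5091, 0.3899, 0.0144]), np.float64(0.0381))
side ('red', np.int32(41), array([278. , 157.7]), array([ 0.5237, -0.397 ,  0.0151]), np.float64(0.0244))
side ('red', np.int32(43), array([291.9, 161. ]), array([ 0.4643, -0.3939,  0.0166]), np.float64(0.7569))
side ('red', np.int32(38), array([246.2, 164.4]), array([ 0.5638, -0.1583,  0.1331]), np.float64(0.1437))
side ('blue', np.int32(600), array([284.8, 157.9]), array([ 0.5002, -0.4315,  0.0054]), np.float64(0.0197))
side ('orange', np.int32(380), array([194.7, 331.8]), array([0.487 , 0.3976, 0.0234]), np.float64(0.0394))
```

The tray has been knocked about (-22,-26) mm with the clips still inside, so I place b at the updated spot.

Call:
step_arm(
  delta_pos=[
    [-0.25,-1,0],
    [-0.25,-1,0],
    [-0.25,-1,0],
    [-0.25,-1,0],
    [-0.25,-1,0],
    [-0.25,-1,0],
    [-0.25,-1,0],
    [-0.25,-1,0],
    [-0.25,-1,0],
    [-0.25,-1,0],
    [-0.25,-1,0],
    [-0.2,-0.9,0],
  ],
  turn=[0,0,0,0,0,0,0,0,0,0,0,0],
)

```text
time: 51.75
ee_pos: [0.5054, -0.4444, 0.1268]
eef_rot: [0.03, 1.0, 0.0, 0.0]
ft_force: [0.3, 0.2, -0.7]
width: 0.0234
grip_force: 15.0
```

```bash
python3 - <<'E'
from h import *
c=snap('wrist'); save(c,'w6.png',s=1.5); s=read_state(); print(s['time'],s['ee_pos'],s['width'])
for b in blobs(c,'red',20)+blobs(c,'blue',300): print(b[:5])
E
```

```text
51.8 [ 0.5030573  -0.44869172  0.1267547 ] 0.02404987129064126
('red', np.int32(159), array([297.5, 147.8]), array([ 0.4713, -0.4041,  0.024 ]), np.float64(0.032))
('red', np.int32(261), array([295.6, 203.5]), array([ 0.5293, -0.4043,  0.0238]), np.float64(0.0316))
('red', np.int32(53), array([242.4, 204.1]), array([ 0.4824, -0.4506,  0.135 ]), np.float64(0.1369))
('red', np.int32(70), array([271. , 204.5]), array([ 0.4835, -0.4335,  0.1346]), np.float64(0.1368))
('red', np.int32(119), array([239., 231.]), array([ 0.4971, -0.4535,  0.1413]), np.float64(0.1444))
('red', np.int32(217), array([267.8, 236.5]), array([ 0.5018, -0.4337,  0.143 ]), np.float64(0.1511))
('red', np.int32(272), array([437.6, 317.3]), array([ 0.6894, -0.2301,  0.0103]), np.float64(0.0201))
('blue', np.int32(4431), array([475.6,  27.9]), array([ 0.3704, -0.2378,  0.0066]), np.float64(0.0307))
('blue', np.int32(13326), array([280.1, 163.2]), array([ 0.4848, -0.4194,  0.005 ]), np.float64(0.0213))
```

View pics/w6.png

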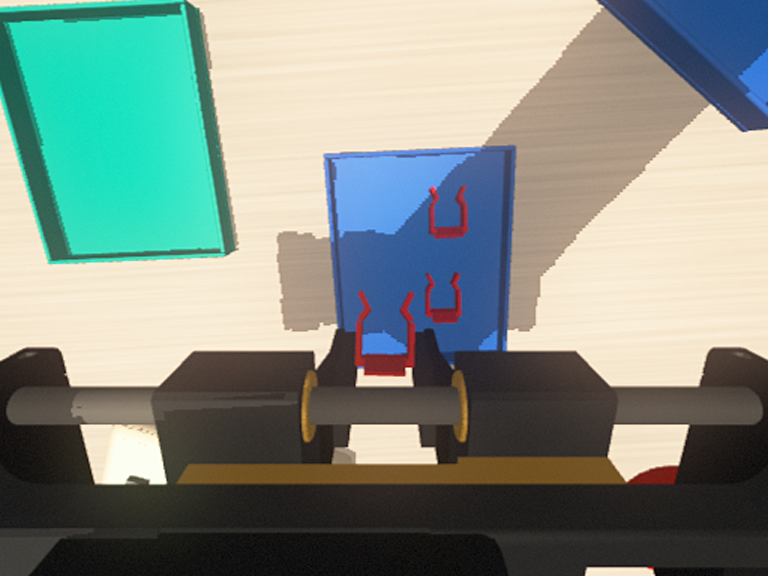

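The wrist view shows a and c in the tray at (445,300) and (448,212). Held clip b is at (385,335), over free floor.

Call:
step_arm(
  delta_pos=[
    [-0.2,0.05,-0.6],
    [-0.2,0,-1],
    [0,0,-1],
    [0,0,-1],
    [0,0,-0.7],
    [0,0,-0.3],
    [0,0,0],
    [0,0,0],
  ],
  turn=[0,0,0,0,0,0,0,0],
)

```text
time: 52.6
ee_pos: [0.4959, -0.4429, 0.0122]
eef_rot: [0.03, 1.0, -0.0, 0.0]
ft_force: [-0.1, -0.1, 0.3]
width: 0.0235
grip_force: 15.0
```

Call:
step_arm(
  delta_pos=[
    [0,0,0],
    [0,0,0],
    [0,0,0],
    [0,0,0.5],
    [0,0,1],
    [0,0,1],
    [0,0,1],
    [0,0,1],
    [0,0,1],
    [0,0,0.5],
    [0,0,0],
  ],
  turn=[0,0,0,0,0,0,0,0,0,0,0],
  grip=0.64,
)

```text
time: 53.7
ee_pos: [0.4961, -0.4432, 0.1636]
eef_rot: [0.03, 1.0, -0.001, 0.002]
ft_force: [0.1, -0.5, 0.3]
width: 0.0315
grip_force: 0.0
```

```bash
python3 - <<'E'
from h import *
c=snap('wrist'); s=read_state(); print(s['time'],s['ee_pos'],s['width'])
for b in blobs(c,'red',20)+blobs(c,'blue',300): print(b[:5])
m=[b for b in blobs(c,'blue',3000) if b[3][1]<-.38][0]; P=cloud(c)[m[5]]
print(cv2.minAreaRect((P[(P[:,2]<.04)][:,:2]*1000).astype(np.float32)))
E
```

```text
53.75 [ 0.49559617 -0.44255766  0.1616004 ] 0.03146617317394725
('red', np.int32(32), array([302.4, 149.5]), array([ 0.4676, -0.3897,  0.0229]), np.float64(0.0248))
('red', np.int32(65), array([288.9, 155. ]), array([ 0.4736, -0.4068,  0.0274]), np.float64(0.0322))
('red', np.int32(25), array([265.2, 173.5]), array([ 0.4937, -0.4315,  0.024 ]), np.float64(0.0278))
('red', np.int32(42), array([282.1, 195.3]), array([ 0.5196, -0.4144,  0.0225]), np.float64(0.0254))
('red', np.int32(110), array([294.6, 200.6]), array([ 0.5297, -0.3982,  0.0252]), np.float64(0.0312))
('red', np.int32(462), array([435.1, 306.5]), array([ 0.6892, -0.2151,  0.021 ]), np.float64(0.0274))
('blue', np.int32(7810), array([458.4,  34. ]), array([ 0.3583, -0.2219,  0.0063]), np.float64(0.0305))
('blue', np.int32(10469), array([277.4, 167.6]), array([ 0.4891, -0.4197,  0.005 ]), np.float64(0.0206))
((496.82568359375, -418.06817626953125), (118.16401672363281, 149.7458953857422), 89.22541809082031)
```

All three clips are in the tray. Next, plan the leg sweeps with closed fingers pushing on each rod at a radius of about 140 mm.

```bash
cat > sweep.py <<'E'
from h import *
s=read_state(); p=s['ee_pos']; print(p.round(4),s['joint_positions'].round(2))
def path(hinge,sgn,yaw=-.063,r=.14):
    R=np.array([[np.cos(yaw),-np.sin(yaw)],[np.sin(yaw),np.cos(yaw)]]); out=[]
    for th,ex in [(0,.013),(0,0)]+[(t,0) for t in np.arange(.15,1.51,.15)]:
        n=np.array([-np.sin(th),np.cos(th)]); u=np.array([np.cos(th),np.sin(th)])
        d=.008+.0095*abs(n[0])+.015*abs(n[1])+ex
        q=u*r-n*d; q[1]*=sgn; out.append(np.array(hinge)+R@q)
    return np.array(out)
for n,h,g in [('R',(.509,-.089),-1),('L',(.5188,.0605),1)]:
    q=path(h,g); print(n,q[0].round(4),'end',q[-1].round(4)); print((np.diff(q,axis=0)/.025).round(2).tolist())
E
python3 sweep.py
```

```text
[ 0.4956 -0.4426  0.1616] [ 0.48  0.46  0.24  1.44 -0.11  1.26  2.25]
R [ 0.651  -0.0619] end [ 0.5286 -0.2289]
[[-0.03, -0.52], [0.03, -0.8], [-0.09, -0.81], [-0.21, -0.81], [-0.34, -0.78], [-0.46, -0.73], [-0.58, -0.66], [-0.69, -0.57], [-0.78, -0.46], [-0.85, -0.33], [-0.91, -0.19]]
L [0.6563 0.0158] end [0.5558 0.1968]
[[0.03, 0.52], [0.13, 0.79], [0.02, 0.82], [-0.11, 0.83], [-0.23, 0.82], [-0.36, 0.78], [-0.49, 0.73], [-0.61, 0.65], [-0.72, 0.56], [-0.81, 0.44], [-0.88, 0.31]]
```

Call:
step_arm(
  delta_pos=[
    [0.39,0.95,0],
    [0.39,0.95,0],
    [0.39,0.95,0],
    [0.39,0.95,0],
    [0.39,0.95,0],
    [0.39,0.95,0],
    [0.39,0.95,0],
    [0.39,0.95,0],
    [0.39,0.95,0],
    [0.39,0.95,0],
    [0.39,0.95,0],
    [0.39,0.95,0],
  ],
  turn=[0,0,0,0,0,0,0,0,0,0,0,0],
  grip=1,
)

```text
time: 54.95
ee_pos: [0.6119, -0.1562, 0.1592]
eef_rot: [0.03, 1.0, 0.0, -0.001]
ft_force: [0.6, 0.1, 0.4]
width: 0.0007
grip_force: 0.0
```

Call:
step_arm(
  delta_pos=[
    [0.39,0.95,0],
    [0.39,0.95,0],
    [0.39,0.95,0],
    [0.37,0.98,0],
    [0,0,-0.8],
    [0,0,-1],
    [0,0,-1],
    [0,0,-1],
    [0,0,-1],
    [0,0,-0.6],
    [0,0,0],
  ],
  turn=[0,0,0,0,0,0,0,0,0,0,0],
)

```text
time: 56.05
ee_pos: [0.6486, -0.0615, 0.0227]
eef_rot: [0.03, 1.0, 0.0, -0.003]
ft_force: [-0.4, -0.2, -0.2]
width: 0.0004
grip_force: 0.0
```

Call:
step_arm(
  delta_pos=[
    [0,-0.52,0],
    [0,-0.8,0],
    [-0.1,-0.8,0],
    [-0.2,-0.8,0],
    [-0.34,-0.78,0],
    [-0.46,-0.73,0],
    [0,0,0],
  ],
  turn=[0,0,0,0,0,0,0],
)

```text
time: 56.75
ee_pos: [0.6225, -0.1778, 0.0278]
eef_rot: [0.033, 0.999, -0.001, 0.001]
ft_force: [0.2, -0.3, 0.5]
width: 0.0002
grip_force: 0.0
```

Call:
step_arm(
  delta_pos=[
    [-0.58,-0.6,0],
    [-0.69,-0.5,0],
    [-0.78,-0.46,0],
    [-0.85,-0.33,0],
    [-0.91,-0.19,0],
    [-0.3,-0.05,0],
    [0,0,0],
    [0.4,0,0],
    [0.4,0,0],
    [0,0,0],
  ],
  turn=[0,0,0,0,0,0,0,0,0,0],
)

```text
time: 57.75
ee_pos: [0.5432, -0.2247, 0.026]
eef_rot: [0.029, 1.0, 0.0, 0.001]
ft_force: [0.6, 0.4, -0.2]
width: 0.0006
grip_force: 0.0
```

```bash
python3 - <<'E'
from h import *
s=read_state(); print(s['time'],s['ee_pos'])
c=snap('side'); save(c,'s7.png',(160,310,140,370),s=3.4)
E
```

```text
57.75 [ 0.54317646 -0.22469288  0.02603008]
```

View pics/s7.png

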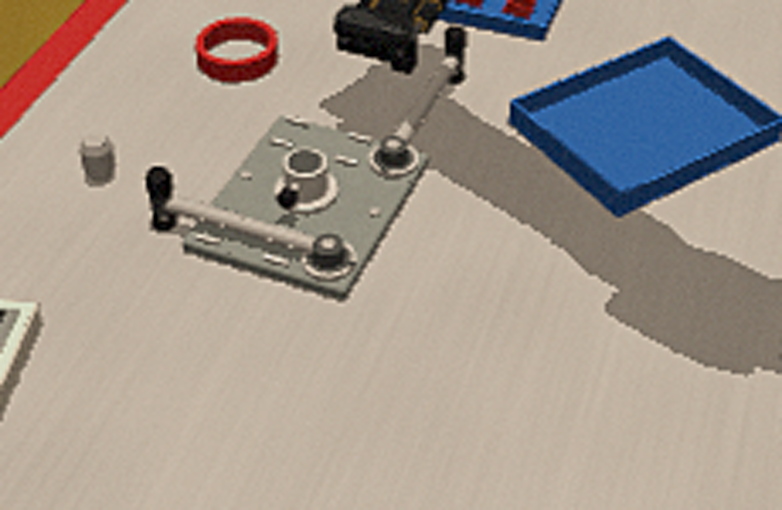

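The side view shows the right leg swung out square, with its knob at (455,50). Left leg next.

Call:
step_arm(
  delta_pos=[
    [0.2,0,1],
    [0.2,0,1],
    [0.2,0,1],
    [0.2,0,1],
    [0.37,0.96,0.3],
    [0.37,0.96,0],
    [0.37,0.96,0],
    [0.37,0.96,0],
    [0.37,0.96,0],
    [0.37,0.96,0],
    [0.37,0.96,0],
    [0.37,0.96,0],
  ],
  turn=[0,0,0,0,0,0,0,0,0,0,0,0],
)

```text
time: 59.0
ee_pos: [0.6349, -0.0326, 0.1333]
eef_rot: [0.03, 1.0, -0.0, -0.0]
ft_force: [0.7, 0.0, -0.6]
width: 0.0005
grip_force: 0.0
```

Call:
step_arm(
  delta_pos=[
    [0.38,0.96,0],
    [0.38,0.96,0],
    [0,0,0],
    [0,0,-1],
    [0,0,-1],
    [0,0,-1],
    [0,0,-0.8],
    [0,0,-0.4],
    [0,0,0],
  ],
  turn=[0,0,0,0,0,0,0,0,0],
)

```text
time: 59.9
ee_pos: [0.6526, 0.0139, 0.0271]
eef_rot: [0.03, 1.0, -0.0, -0.001]
ft_force: [-0.2, -1.1, 0.1]
width: 0.0002
grip_force: 0.0
```

Call:
step_arm(
  delta_pos=[
    [0,0.52,0],
    [0.1,0.8,0],
    [0,0.82,0],
    [-0.1,0.83,0],
    [-0.23,0.82,0],
    [-0.36,0.78,0],
    [0,0,0],
  ],
  turn=[0,0,0,0,0,0,0],
)

```text
time: 60.6
ee_pos: [0.6384, 0.134, 0.0301]
eef_rot: [0.028, 1.0, 0.002, 0.001]
ft_force: [0.2, 0.2, 0.6]
width: 0.0002
grip_force: 0.0
```

Call:
step_arm(
  delta_pos=[
    [-0.49,0.7,-0.15],
    [-0.61,0.62,0],
    [-0.72,0.54,0],
    [-0.75,0.42,0],
    [-0.8,0.3,0],
    [-0.3,0.05,0],
    [0,0,0],
    [0.4,0,0],
    [0.4,0,0],
    [0,0,0],
  ],
  turn=[0,0,0,0,0,0,0,0,0,0],
)

```text
time: 61.6
ee_pos: [0.5695, 0.1934, 0.0248]
eef_rot: [0.031, 1.0, -0.0, 0.001]
ft_force: [0.5, 0.5, 0.0]
width: 0.0005
grip_force: 0.0
```

Call:
step_arm(
  delta_pos=[
    [0.2,0,1],
    [0.2,0,1],
    [0.2,0,1],
    [0.2,-0.5,1],
    [0.2,-0.5,1],
    [0.2,-0.5,1],
    [0.2,-0.5,0],
    [0,0,0],
    [0,0,0],
  ],
  turn=[0,0,0,0,0,0,0,0,0],
  grip=0.3,
)

```text
time: 62.5
ee_pos: [0.6017, 0.1443, 0.1735]
eef_rot: [0.031, 1.0, -0.0, -0.001]
ft_force: [-0.9, 0.3, -0.7]
width: 0.0594
grip_force: 0.0
```

```bash
python3 - <<'E'
from h import *
s=read_state(); print(s['time'],s['ee_pos'])
c=snap('top')
for b in blobs(c,'orange',20)+blobs(c,'black',100)+blobs(c,'blue',300): 
    if .4<b[3][0]<.8: print(b[:5])
side=snap('side')
for b in blobs(side,'red',8): print(b[:5])
a=cv2.cvtColor(c['image'][90:260,60:400],cv2.COLOR_RGB2BGR); d=cv2.cvtColor(side['image'][90:390,80:420],cv2.COLOR_RGB2BGR)
cv2.imwrite('pics/end.png',np.vstack([cv2.resize(a,None,fx=1.25,fy=1.25),cv2.resize(d,None,fx=1.25,fy=1.25)]))
E
```

```text
62.5 [0.60167845 0.1442569  0.17352933]
('orange', np.int32(89), array([115.7, 198.5]), array([0.5135, 0.3886, 0.0127]), np.float64(0.0371))
('black', np.int32(581), array([114.4, 209.9]), array([ 0.4575,  0.4024, -0.    ]), np.float64(0.0049))
('blue', np.int32(1085), array([356.7, 201.2]), array([ 0.4969, -0.4271,  0.0028]), np.float64(0.0095))
('red', np.int32(83), array([290.7, 157.8]), array([ 0.4747, -0.4113,  0.0156]), np.float64(0.0266))
('red', np.int32(597), array([150.3, 181.3]), array([ 0.9275, -0.1102,  0.0016]), np.float64(0.0047))
('red', np.int32(42), array([278. , 157.8]), array([ 0.5243, -0.3982,  0.0151]), np.float64(0.027))
('red', np.int32(65), array([215.1, 178.8]), array([ 0.6967, -0.1907,  0.0151]), np.float64(0.0258))
```

View pics/end.png

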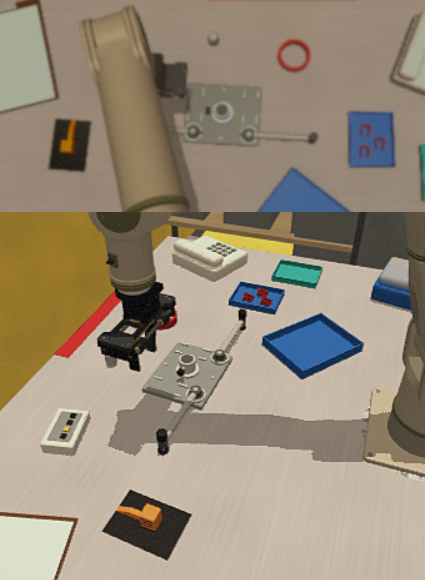

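All looks in place: three clips in the tray, the wedge on the mat and both legs out. One numeric check of the leg angles before handing in.

```bash
python3 - <<'E'
from h import *
c=load('side'); P=cloud(c); h=hsv(c)
m=(h[...,2]<70)&(P[...,2]>.04)&(P[...,2]<.068)&(P[...,0]>.4)&(P[...,0]<.75)
n,l,s,ce=cv2.connectedComponentsWithStats(m.astype(np.uint8))
for i in range(1,n):
    if s[i,4]>15: p=np.median(P[l==i],0); print(s[i,4],ce[i].round(),p.round(4), 'L',np.arctan2(p[1]-.0605,p[0]-.5188)+.063,'R',np.arctan2(-(p[1]+.089),p[0]-.509)-.063)
E
```

```text
17 [324.  68.] [ 0.5166 -1.3251  0.0512] L -1.5093913290495562 R 1.5016564414895814
44 [273. 172.] [ 0.4976 -0.2506  0.0567] L -1.5758751441860908 R 1.5782981544032133
19 [224. 217.] [0.5733 0.0235 0.0455] L -0.5333080516177449 R -1.1141687810496714
81 [209. 269.] [0.5285 0.2361 0.0599] L 1.5785700557598088 R -1.573863123692482
```

Both legs sit at about 1.58 by measurement, which is the stop.

```bash
python3 -c "
from bench import *
print(close_job())"
```

```text
the job is handed in; nothing more can be done
None
```

The job is handed in with no verdict returned; by the last camera checks all three clips were in the blue tray, the wedge was on the mat, both legs were at their stops, and the gripper was open and clear.

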